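# Batch burnt-wood blanks through the hopper into the packing tray

### The arm

A 6-joint arm with a two-finger parallel gripper is mounted at the origin on the work surface. World frame = base frame: x ahead of the robot, y to its left, z up, the work surface at z = 0. Lengths are in m, angles in rad, forces in N, time in s.
With the tool pointing down it reaches from about 0.375 to 0.975 m from the base axis. Payload 3.8 kg.
Tool frame: the origin (TCP) lies where the fingers leave the gripper's body, on its centre line; the fingertips stand 73 mm ahead of it and the grasp point (between the pads) lies manip.pinch_z ahead of it (manip.pinch_z is the distance from the TCP to the grasp point, in m); z points along the fingers, y is the line along which they close (so a half turn about z gives the same grasp; the last joint's range is limited). The gripper opens to 85 mm and grips with 20 to 120 N. Pads are 22 mm wide; open, the fingers measure 114 mm over their backs; the gripper's body (76 mm by 85 mm) begins 54 mm behind the grasp point. The pads swing forward as they close: fully open they stand 13 mm farther back than shut.
Start: joints at [-1.33, 0.264, 1.604, -0, 1.274, -0.037], TCP at [0.185, -0.649, 0.304] pointing down, gripper open.
Joint ranges: [-2.63, 2.63], [-0.94, 2.18], [0.31, 2.57], [-1.31, 4.45], [0, 2.66], [-2.55, 2.55]. Speed limits (rad/s): [2.57, 2.57, 3.14, 3.14, 3.14, 3.14].

### API

Orientations are given as [roll, pitch, yaw] about the fixed x, y, z axes, in that order (R = Rz(yaw) Ry(pitch) Rx(roll)).
In Python, from plant import manip gives the robot as it stands.
- The arm moves only by the tool jog_arm, never from a script. Its argument "increments" is a list of rows, each a list of 2 entries, a list of its own where there are three numbers: the shift along the tool's x, y, z in cm, then the turn about the tool's z in degrees. A call has 1 to 10 rows; each row shifts and turns the commanded pose from where the row before left it, along the tool's axes as they then stand; what a row does not reach is not made up. A row lasts 1/10 s, in which the tool goes at most 50 mm and 8.59 degrees, less where a joint would pass 70% of its speed; a pose out of reach is approached as far as the arm can. A call is refused whole if a number of a shift passes 5 or a number of a turn 8.59, either way. A call with a gripper value outside its range is refused whole. "hand" is the closure, from 0 (fully open) to 1 (shut), set as the call begins (left out, the last holds). The fingers move at their own pace and stop on an object; "newtons" is the grip in N (left out, the last holds). Time passes only in rows, so rows that do not move let the fingers close. It gives the time, the measured TCP pose, the force, the opening and the grip force at its end, in the units of the state.
- manip.get_state(): the state, without advancing time (a new reading comes with each control period).
- manip.grab_frame(name): name is "scene" or "top"; returns the picture (400x640x3 uint8, red, green, blue); there is no depth.
- manip.camera_model(name): a dict with "intrinsics" (3x3 intrinsics, pixels), "R" (3x3) and "t" (3): a world point X has camera coordinates R X + t. Camera axes: x right, y down, z forward; pixel columns grow to the right and rows downward; lengths in m; the calibration is good to about 2 mm. A picture is of the moment at which its call begins. camera_model takes no time and is no camera call.
- manip.finish_job(): hands the job in; it is judged then, once.
The state is a dict: "time_s": time; "q": joint angles; "dq": joint speeds; "tau": joint torques, N m; "tcp_pos": TCP position; "eef_rot": TCP orientation; "contact_force": force on the tool from outside, world axes, zero at the start; "ft_torque": the same for the moment, N m; "gripper_width": opening from 0.0 (shut) to 1.0 (fully open); "grasp_force": force on a finger pad.
Only numpy, scipy, OpenCV 4.12 (cv2) and the standard library are available. Lean on these libraries where they do the work, as an engineer would, in place of code of your own. Each camera call takes 0.05 s, during which the arm holds its last target. There are 200 camera calls.

### The job

Make up one batch of the burnt-wood blanks: gather every blank in the hopper (pick up those lying loose on the bench, pour in those in the cup), bring the tray under the hopper, then pull the sprung gate out to its stop, hold it there for at least half a second while the blanks drop into the tray, and let it spring shut. Finish with the filled tray back on the cork mat and the empty cup standing upright on the bench.

Things in the scene. Friction and masses are not known exactly. Their poses are not given: they have to be found in the camera images.
- stand: batching hopper: bottomless wooden box on four dark legs, fixed. Origin on the bench under its centre. Inside 90 (x) by 84 (y) mm, walls 8, rim 135 mm up, floor (the gate's top) 76 mm up. Legs 14 mm square at x +-68, y +-56 mm, 122 mm apart between; open below 70 mm along y: the tray slides in from the -y side, the gate comes out at the +y side
- hopper (a point): centre of the hopper's floor, 76 mm above the bench; axes as the stand's
- gate (a joint): sprung gate that is the hopper's floor: 0 = shut, 0.085 m = fully out at its stop (slides along the stand's +y); a spring of 3 N (shut) to 8 N (out) pulls it shut as soon as it is let go
- gate_grip (a point): grip point on the gate's upright dark wooden handle, 34 mm wide along the stand's x, 14 mm thick along its y, standing from 76 to 124 mm above the bench, 137 mm from the hopper's centre when shut; this point is 108 mm above the bench and moves with the gate
- tray: loose open wooden tray, 112 x 112 mm outside, 45 mm high, walls and floor 5 mm, 0.4 kg, with a flat handle bar towards its own -y that ends in an upright dark grip block. Origin under the centre of the open box, z up
- tray_grip (a point): centre of the upper part of the tray's grip block, at tray x = 0, y = -150 mm, 40 mm above the bench; the block is 24 mm along tray x, 32 mm along tray y and 55 mm high
- mat: thin square cork mat, 170 mm, flat on the bench: the packing place where the tray stands at the start. Origin at its centre
- cup: round dark wooden cup, 75 mm high, 56 mm across at the foot and 70 mm at the rim, wall 3 mm, holding three or four blanks; origin at the centre of its underside, z to its mouth
- power_unit: bystander: black box 130 x 100 x 85 mm, origin under its centre
- stain_jar: bystander: jar 60 mm across, 80 mm high, origin under its centre
- plaque: bystander: framed wooden plaque 150 x 110 x 12 mm lying flat, origin under its centre
- brush: bystander: brush 170 mm long lying on the bench
- c1: wooden blank: rounded block 26 x 20 x 18 mm (own x, y, z) of pale wood with a narrow dark burnt band round its waist; origin at the centre of its 26 x 20 underside as built (9 mm below its centre along its own z), in the cup at the start
- c2: wooden blank: rounded block 26 x 20 x 18 mm (own x, y, z) of pale wood with a narrow dark burnt band round its waist; origin at the centre of its 26 x 20 underside as built (9 mm below its centre along its own z), in the cup at the start
- c3: wooden blank: rounded block 26 x 20 x 18 mm (own x, y, z) of pale wood with a narrow dark burnt band round its waist; origin at the centre of its 26 x 20 underside as built (9 mm below its centre along its own z), in the cup at the start (may be absent)
- c4: wooden blank: rounded block 26 x 20 x 18 mm (own x, y, z) of pale wood with a narrow dark burnt band round its waist; origin at the centre of its 26 x 20 underside as built (9 mm below its centre along its own z), in the cup at the start (may be absent)
- s1: wooden blank: rounded block 26 x 20 x 18 mm (own x, y, z) of pale wood with a narrow dark burnt band round its waist; origin at the centre of its 26 x 20 underside as built (9 mm below its centre along its own z), lying loose on the bench at the start (may be absent)
- s2: wooden blank: rounded block 26 x 20 x 18 mm (own x, y, z) of pale wood with a narrow dark burnt band round its waist; origin at the centre of its 26 x 20 underside as built (9 mm below its centre along its own z), lying loose on the bench at the start (may be absent)
- s3: wooden blank: rounded block 26 x 20 x 18 mm (own x, y, z) of pale wood with a narrow dark burnt band round its waist; origin at the centre of its 26 x 20 underside as built (9 mm below its centre along its own z), lying loose on the bench at the start (may be absent)
- s4: wooden blank: rounded block 26 x 20 x 18 mm (own x, y, z) of pale wood with a narrow dark burnt band round its waist; origin at the centre of its 26 x 20 underside as built (9 mm below its centre along its own z), lying loose on the bench at the start (may be absent)

How it is judged:
By the outcome, as a careful person would: the job done as asked, in the order asked, and still so for the second after the job is handed in, with the robot touching nothing.
Of c3, c4 only 1 to 2 are there at a start; the rules pass over those that are not, and their reading is None.
Of s1, s2, s3, s4 only 2 to 4 are there at a start; the rules pass over those that are not, and their reading is None.
At some moment in a run one of s1, s2, s3, s4, tray may be knocked a few centimetres aside while the robot is not near it.
Once in a run the grip may slacken for a moment while it holds something.
It also fails if it takes over 210 s, if anything falls off the work surface, if the arm or the gripper's body presses on something with over 40 N, if the wrist force passes 120 N, or if a joint passes its speed limit or range.

## Working session

There is one attempt and no reset: what is moved stays moved. The work goes in short steps, Python scripts to look and compute and a tool call to move; the robot and the scene stay as the last step left them, time stands still between calls to the robot, and variables do not carry over. Pictures are saved under pics/ and viewed, at most 14 in all, crops included, and the job is handed in when it is done.

Besides the shell and the picture viewer there is one more tool, called after "Request:" in YAML: its name, and indented under it one key for each argument. jog_arm: Moves the arm, as the interface text tells. Its arguments: {"type":"object","properties":{"increments":{"type":"array","items":{"type":"array"}},"hand":{"type":"number"},"newtons":{"type":"number"}},"required":["increments"]}

```bash
mkdir -p pics; ls; python3 - <<'E'
from plant import manip
import cv2
print(manip.pinch_z); s=manip.get_state(); print(s)
for n in("scene","top"):
    cv2.imwrite(f"pics/{n}0.png",manip.grab_frame(n)[:,:,::-1]); print(n,manip.camera_model(n))
E
```

```text
pics
0.0539
{'time_s': 0.0, 'q': array([-1.32991165e+00,  2.64768057e-01,  1.60537912e+00,  2.34521527e-06,
        1.27370831e+00, -3.68830656e-02]), 'dq': array([ 0.00172529,  0.00028682, -0.00051067,  0.00087151,  0.00143118,
        0.0004408 ]), 'tau': array([-1.46530216e-03, -5.15107977e+01, -3.67318583e+01, -1.03811215e-04,
        1.30449637e-02,  8.91634585e-06]), 'tcp_pos': array([ 0.18496463, -0.64856799,  0.30254904]), 'eef_rot': array([-3.13933144e+00, -8.56806960e-05,  2.77766959e-01]), 'contact_force': array([ 0.54513557, -0.37035435, -0.5315477 ]), 'ft_torque': array([-0.01684114, -0.02298582,  0.02536487]), 'grasp_force': 0.0, 'gripper_width': 0.995966491512355}
scene {'intrinsics': array([[512.8495069 ,   0.        , 322.11171027],
       [  0.        , 512.8495069 , 191.81024593],
       [  0.        ,   0.        ,   1.        ]]), 'R': array([[ 0.6855714 ,  0.72799627, -0.00364379],
       [ 0.41042141, -0.39062788, -0.8239928 ],
       [-0.60128705,  0.56341041, -0.56658855]]), 't': array([-0.35930272, -0.1450941 ,  1.48815213])}
top {'intrinsics': array([[383.15258506,   0.        , 315.19908985],
       [  0.        , 383.15258506, 196.18108923],
       [  0.        ,   0.        ,   1.        ]]), 'R': array([[ 0.00662183, -0.99996953, -0.004133  ],
       [-0.98347453, -0.00576469, -0.18095473],
       [ 0.18092539,  0.00526295, -0.98348274]]), 't': array([-0.04704143,  0.58180661,  0.94318169])}
```

View pics/scene0.png

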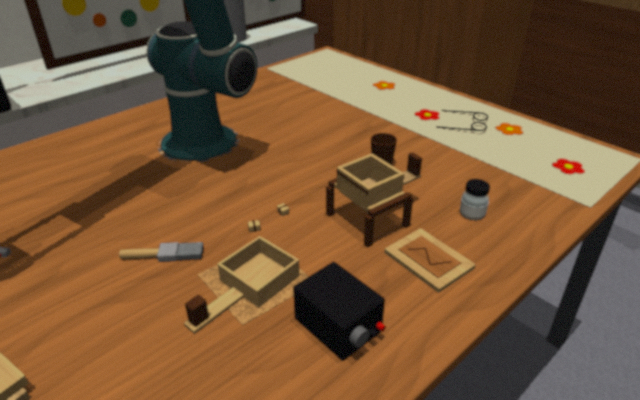

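View pics/top0.png

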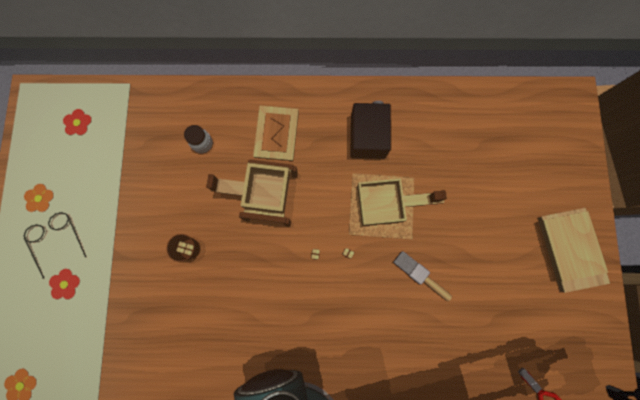

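The scene camera shows the hopper at about (370,185), the tray on its mat at (258,272), and the cup behind the hopper at (383,148). Two loose blanks are at (254,226) and (283,209). In the top view, the hopper is at (267,190), the cup with about 4 blanks at (184,248), and the loose blanks at (315,254) and (349,253). The tray is at (382,203) with its grip at (438,197), and the gate handle is at (212,183). I'll enlarge it next.

```bash
cat > h.py <<'E'
import numpy as np, cv2
from plant import manip
def px(n,u,v,z):
    c=manip.camera_model(n);K,R,t=c["intrinsics"],c["R"],c["t"]
    d=R.T@np.linalg.solve(K,[u,v,1]);o=-R.T@t
    return o+d*(z-o[2])/d[2]
def proj(n,X):
    c=manip.camera_model(n);p=c["intrinsics"]@(c["R"]@np.array(X)+c["t"]);return p[:2]/p[2]
def crop(src,u0,u1,v0,v1,k,name):
    im=cv2.imread(src) if isinstance(src,str) else src
    cv2.imwrite(name,cv2.resize(im[v0:v1,u0:u1],None,fx=k,fy=k,interpolation=cv2.INTER_CUBIC))
def grab(n): return np.ascontiguousarray(manip.grab_frame(n)[:,:,::-1])
E
python3 - <<'E'
from h import *
crop("pics/top0.png",160,460,150,290,2.6,"pics/a.png")
im=cv2.imread("pics/top0.png")
a=cv2.resize(im[240:268,300:365],None,fx=8,fy=8,interpolation=cv2.INTER_CUBIC)
b=cv2.resize(im[160:230,195:300],None,fx=5,fy=5,interpolation=cv2.INTER_CUBIC)
o=np.zeros((224+350,525,3),np.uint8);o[:224,:520]=a;o[224:,:525]=b
cv2.imwrite("pics/b.png",o)
E
```

```text
(no output)
```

View pics/a.png

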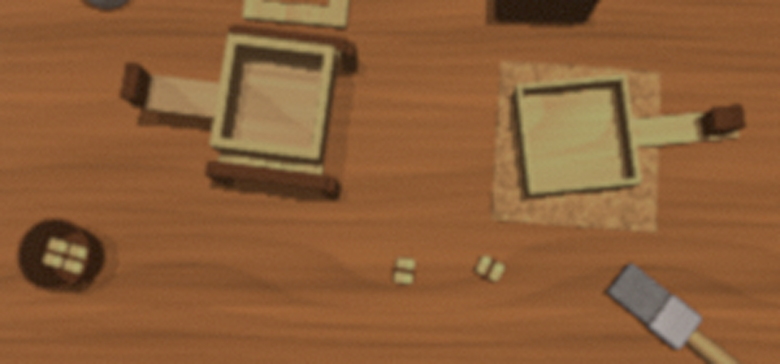

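View pics/b.png

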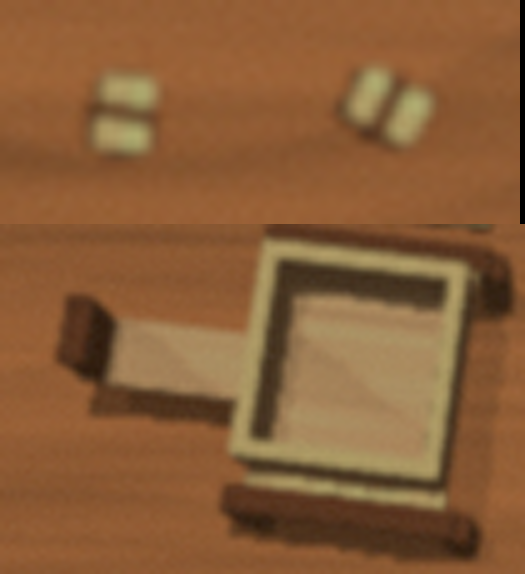

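```bash
python3 - <<'E'
from h import *
np.set_printoptions(precision=4,suppress=True)
c=manip.camera_model("top");print("cam",-c["R"].T@c["t"])
def q(P,z,l):
    W=np.array([px("top",*p,z)[:2] for p in P]);print(l,W.mean(0));
    e=np.roll(W,-1,0)-W;print(np.linalg.norm(e,axis=1),np.degrees(np.arctan2(e[:,1],e[:,0])))
    return W
q([(248,163.2),(288.6,167.6),(283,211.6),(241.4,206.2)],.135,"stand")
q([(358.1,183.1),(401.2,179.6),(406.2,220.8),(363.1,225)],.045,"tray")
im=cv2.imread("pics/top0.png")
def ctr(u0,u1,v0,v1,f,z,l):
    s=im[v0:v1,u0:u1].astype(int);m=f(s).astype(np.uint8)
    p=cv2.findNonZero(m);print(l,len(p));r=cv2.minAreaRect(p);M=p.reshape(-1,2).mean(0)+(u0,v0)
    bx=cv2.boxPoints(r)+(u0,v0);W=q(bx,z,l+" rect");print(" mean",px("top",*M,z)[:2],M)
pale=lambda s:(s[:,:,1]>125)
ctr(305,326,243,267,pale,.018,"b1")
ctr(338,360,242,266,pale,.018,"b2")
dark=lambda s:(s.sum(2)<150)
ctr(160,212,230,268,dark,.075,"cup")
ctr(200,222,170,194,dark,.124,"gateh")
ctr(428,448,186,206,dark,.055,"traygrip")
# mat
for p in [(500,62),(661,72),(656,231),(493,221)]: print("mat",px("top",p[0]/2.6+160,p[1]/2.6+150,0.002)[:2])
print("jar",px("top",195,134,.08)[:2])
E
```

```text
cam [ 0.4019 -0.0486  1.0327]
stand [0.5888 0.0759]
[0.0991 0.108  0.0998 0.1061] [-96.0462 174.049   82.8993  -6.2899]
tray [ 0.5693 -0.2183]
[0.1143 0.1096 0.1123 0.1113] [ -84.9281 -175.1771   95.9267    5.8806]
b1 40
b1 rect [ 0.435  -0.0447]
[0.0217 0.0164 0.0217 0.0163] [ -9.104  -99.0128 170.73    81.0287]
 mean [ 0.4347 -0.0446] [315.325 253.925]
b2 41
b2 rect [ 0.4387 -0.1307]
[0.0164 0.0233 0.0164 0.0232] [ -27.013  -116.1862  152.7767   63.8927]
 mean [ 0.4389 -0.1317] [348.561  252.5122]
cup 433
cup rect [0.4461 0.2827]
[0.0627 0.0789 0.0625 0.078 ] [ -0.4446 -94.3637 178.7027  85.7074]
 mean [0.4451 0.2869] [181.7991 248.0624]
gateh 74
gateh rect [0.5991 0.2028]
[0.0358 0.0138 0.0357 0.0137] [ -10.675  -103.8871  169.1757   76.2192]
 mean [0.598  0.2032] [213.5946 183.8649]
traygrip 70
traygrip rect [ 0.5819 -0.3583]
[0.0369 0.0226 0.0367 0.0226] [ -83.2417 -176.8455   96.7374    3.5382]
 mean [ 0.5797 -0.3539] [435.0857 197.6286]
mat [ 0.6548 -0.1453]
mat [ 0.6449 -0.3158]
mat [ 0.4768 -0.3039]
mat [ 0.4861 -0.1362]
jar [0.7403 0.2712]
```

Request:
jog_arm:
  increments:
    - [[0,0,0],8]
    - [[0,0,0],7.9]
    - [[1.79,-4.31,0],0]
    - [[1.79,-4.31,0],0]
    - [[1.79,-4.31,0],0]
    - [[1.79,-4.31,0],0]
    - [[1.79,-4.31,0],0]
    - [[1.79,-4.31,0],0]
    - [[1.79,-4.31,0],0]
    - [[1.79,-4.31,0],0]
  hand: 0.4
  newtons: 40

```text
time_s: 1.1
tcp_pos: [0.3283, -0.3023, 0.3035]
eef_rot: [-3.141, 0.0, -0.0]
contact_force: [1.0, -0.1, -1.1]
gripper_width: 0.603
grasp_force: 0.0
```

Request:
jog_arm:
  increments:
    - [[1.79,-4.31,0],0]
    - [[1.79,-4.31,0],0]
    - [[1.79,-4.31,0],0]
    - [[1.79,-4.31,0],0]
    - [[0,0,0],0]
    - [[0,0,0],0]

```text
time_s: 1.7
tcp_pos: [0.3998, -0.1307, 0.3035]
eef_rot: [3.141, 0.001, 0.004]
contact_force: [0.0, 0.1, -0.7]
gripper_width: 0.597
grasp_force: 0.0
```

Request:
jog_arm:
  increments:
    - [[3.9,0,0],6.75]
    - [[0,0,0],6.75]
    - [[0,0,0],6.75]
    - [[0,0,0],6.75]
    - [[0,0,4.5],0]
    - [[0,0,4.5],0]
    - [[0,0,4.5],0]
    - [[0,0,3.5],0]
    - [[0,0,2],0]
    - [[0,0,0],0]

```text
time_s: 2.7
tcp_pos: [0.4352, -0.1325, 0.1103]
eef_rot: [3.14, 0.008, -0.474]
contact_force: [-0.3, 1.0, -0.2]
gripper_width: 0.599
grasp_force: 0.0
```

```bash
python3 - <<'E'
from h import *
a=grab("top")[225:285,310:390];b=grab("scene")[190:260,220:320]
print(manip.get_state()["tcp_pos"])
o=np.zeros((420+360,600,3),np.uint8)
o=np.hstack([cv2.resize(a,(400,300)),cv2.resize(b,(400,280+20))]);cv2.imwrite("pics/c.png",o)
E
```

```text
[ 0.43838675 -0.13313303  0.11389778]
```

View pics/c.png

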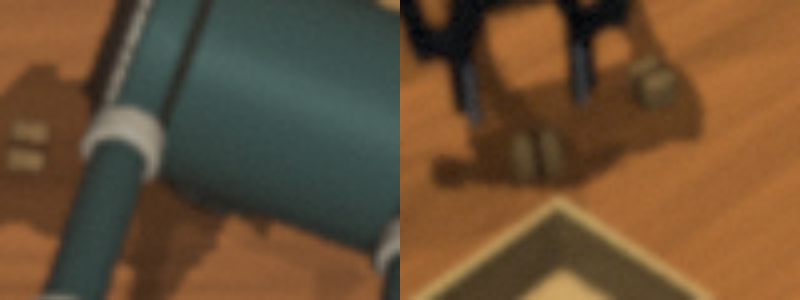

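The scene crop shows the two open fingers centred above the loose blank nearest the tray. The other blank is untouched. Descending.

Request:
jog_arm:
  increments:
    - [[-0.1,-0.15,2],0]
    - [[0,0,1.7],0]
    - [[0,0,0],0]
    - [[0,0,0],0]

```text
time_s: 3.2
tcp_pos: [0.4395, -0.1308, 0.0784]
eef_rot: [-3.141, -0.002, -0.472]
contact_force: [0.7, 0.3, -1.0]
gripper_width: 0.603
grasp_force: 0.0
```

Request:
jog_arm:
  increments:
    - [[0,0,0],0]
    - [[0,0,0],0]
    - [[0,0,0],0]
    - [[0,0,0],0]
    - [[0,0,0],0]
    - [[0,0,0],0]
  hand: 1

```text
time_s: 3.8
tcp_pos: [0.4399, -0.1306, 0.0786]
eef_rot: [-3.141, -0.003, -0.471]
contact_force: [-0.7, 0.5, 6.6]
gripper_width: 0.291
grasp_force: 39.8
```

Request:
jog_arm:
  increments:
    - [[0,0,-4.5],0]
    - [[0,0,-4.5],0]
    - [[0,0,-4.5],0]
    - [[0,0,-4],0]
    - [[0.65,-4.2,0],0]
    - [[0.65,-4.2,0],0]
    - [[0.65,-4.2,0],0]
    - [[0.65,-4.2,0],0]
    - [[0.65,-4.2,0],0]
    - [[0.65,-4.2,0],0]

```text
time_s: 4.8
tcp_pos: [0.5885, 0.0785, 0.2525]
eef_rot: [-3.141, -0.001, -0.471]
contact_force: [0.6, -0.4, -0.2]
gripper_width: 0.295
grasp_force: 39.5
```

Request:
jog_arm:
  increments:
    - [[0,0,0],-7]
    - [[0,0,0],-7]
    - [[0,0,0],-6]
    - [[0,0,3],0]
    - [[0,0,3],0]
    - [[0,0,0],0]
    - [[0,0,0],0]

```text
time_s: 5.5
tcp_pos: [0.5872, 0.0768, 0.1918]
eef_rot: [3.141, 0.001, -0.122]
contact_force: [0.5, -0.4, 0.3]
gripper_width: 0.294
grasp_force: 39.6
```

Request:
jog_arm:
  increments:
    - [[0,0,0],0]
    - [[0,0,0],0]
    - [[0,0,0],0]
    - [[0,0,0],0]
    - [[0,0,-3],0]
    - [[0,0,-3],0]
    - [[-2.73,2.78,0],0]
    - [[-2.73,2.78,0],0]
    - [[-2.73,2.78,0],0]
    - [[-2.73,2.78,0],0]
  hand: 0.55

```text
time_s: 6.5
tcp_pos: [0.4646, -0.0209, 0.2523]
eef_rot: [3.141, -0.001, -0.121]
contact_force: [1.0, -0.6, 0.2]
gripper_width: 0.45
grasp_force: 0.0
```

Request:
jog_arm:
  increments:
    - [[-2.73,2.78,0],2]
    - [[0,0,4.5],0]
    - [[0,0,4.5],0]
    - [[0,0,3],0]
    - [[0,0,0],0]
    - [[0,0,0],0]
  hand: 0.45

```text
time_s: 7.1
tcp_pos: [0.4353, -0.0446, 0.1323]
eef_rot: [-3.142, 0.001, -0.157]
contact_force: [0.1, -0.5, 0.4]
gripper_width: 0.55
grasp_force: 0.0
```

```bash
python3 - <<'E'
from h import *
a=grab("top")[150:240,200:320];b=grab("scene")[130:260,240:420]
print(manip.get_state()["tcp_pos"])
o=np.hstack([cv2.resize(a,(400,300)),cv2.resize(b,(400,300))]);cv2.imwrite("pics/d.png",o)
E
```

```text
[ 0.43709387 -0.04476586  0.13401776]
```

View pics/d.png

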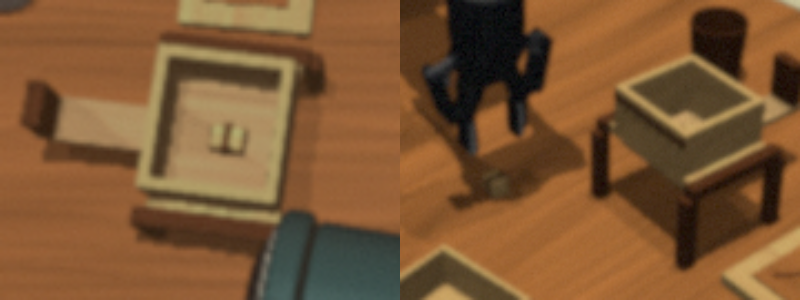

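The first blank is on the hopper floor, and the fingers are centred over the second at (497,183) in the crop.

Request:
jog_arm:
  increments:
    - [[-0.1,0,3],0]
    - [[0,0,2.3],0]
    - [[0,0,0],0]
    - [[0,0,0],0]

```text
time_s: 7.6
tcp_pos: [0.4355, -0.0445, 0.0804]
eef_rot: [-3.142, -0.002, -0.157]
contact_force: [-0.0, 0.1, -0.9]
gripper_width: 0.547
grasp_force: 0.0
```

Request:
jog_arm:
  increments:
    - [[0,0,0],0]
    - [[0,0,0],0]
    - [[0,0,0],0]
    - [[0,0,0],0]
    - [[0,0,0],0]
    - [[0,0,0],0]
  hand: 1

```text
time_s: 8.2
tcp_pos: [0.436, -0.0446, 0.0808]
eef_rot: [-3.142, -0.004, -0.157]
contact_force: [-0.9, 0.5, 7.4]
gripper_width: 0.223
grasp_force: 39.6
```

Request:
jog_arm:
  increments:
    - [[0,0,-4.5],0]
    - [[0,0,-4.5],0]
    - [[0,0,-4.5],0]
    - [[0,0,-3.5],0]
    - [[3.3,-3.57,0],0]
    - [[3.3,-3.57,0],0]
    - [[3.3,-3.57,0],0]
    - [[3.3,-3.57,0],0]
    - [[0,0,3],0]
    - [[0,0,2.7],0]

```text
time_s: 9.2
tcp_pos: [0.589, 0.0774, 0.1927]
eef_rot: [-3.141, -0.003, -0.155]
contact_force: [-1.0, -0.1, -1.3]
gripper_width: 0.216
grasp_force: 45.0
```

Request:
jog_arm:
  increments:
    - [[0,0,0],0]
    - [[0,0,0],0]
    - [[0,0,0],0]

```text
time_s: 9.5
tcp_pos: [0.5879, 0.0759, 0.1939]
eef_rot: [-3.141, -0.003, -0.157]
contact_force: [0.5, 0.1, 0.5]
gripper_width: 0.219
grasp_force: 45.0
```

Request:
jog_arm:
  increments:
    - [[0,0,0],0]
    - [[0,0,0],0]
    - [[0,0,0],0]
    - [[0,0,0],0]
    - [[0,0,-3],0]
    - [[0,0,-3],0]
    - [[0,0,-3],0]
    - [[0,0,0],0]
  hand: 0.5

```text
time_s: 10.3
tcp_pos: [0.5896, 0.0763, 0.2877]
eef_rot: [-3.139, -0.009, -0.157]
contact_force: [0.1, -0.5, 0.4]
gripper_width: 0.499
grasp_force: 0.0
```

```bash
python3 - <<'E'
from h import *
c=px("top",181,248.2,.075)[:2];print(c)
tiles=[]
for n,(u0,u1,v0,v1) in {"top":(155,215,225,270),"scene":(355,415,120,165)}.items():
    k=6.6;im=cv2.resize(cv2.imread(f"pics/{n}0.png")[v0:v1,u0:u1],None,fx=k,fy=k,interpolation=cv2.INTER_CUBIC)
    for r,z,col in((.035,.075,(0,255,0)),(.028,0,(255,255,0))):
        P=np.array([(proj(n,(c[0]+r*np.cos(a),c[1]+r*np.sin(a),z))-(u0,v0)+.5)*k for a in np.linspace(0,6.28,60)],np.int32)
        cv2.polylines(im,[P],True,col,1)
    tiles.append(im)
cv2.imwrite("pics/e.png",np.hstack(tiles))
E
```

```text
[0.44475138 0.28883265]
```

View pics/e.png

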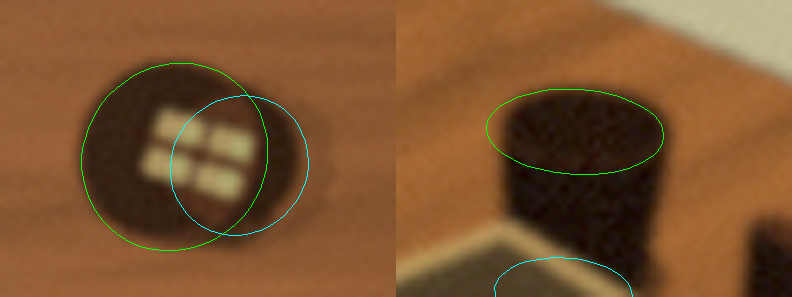

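The overlay puts the cup's rim centre near (0.446, 0.290). Two blanks are visible on top inside it.

Request:
jog_arm:
  increments:
    - [[-2.92,-3.14,0],0]
    - [[-2.92,-3.14,0],0]
    - [[-2.92,-3.14,0],0]
    - [[-2.92,-3.14,0],0]
    - [[-2.92,-3.14,0],0]
    - [[-2.92,-3.14,0],0]
    - [[0,0,4],0]
    - [[0,0,2],0]
    - [[0,0,0],0]
    - [[0,0,0],0]
  hand: 0

```text
time_s: 11.3
tcp_pos: [0.443, 0.2893, 0.2214]
eef_rot: [3.141, 0.001, -0.157]
contact_force: [0.5, 0.1, -0.1]
gripper_width: 1.001
grasp_force: 0.0
```

```bash
python3 - <<'E'
from h import *
print(manip.get_state()["tcp_pos"])
crop(grab("scene"),330,450,60,180,5,"pics/f.png")
E
```

```text
[0.44302315 0.28927968 0.22142604]
```

View pics/f.png

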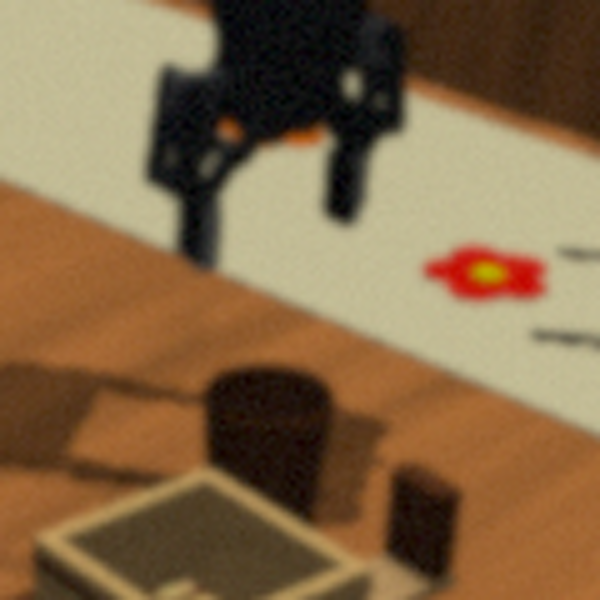

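```bash
python3 - <<'E'
from h import *
for z in(.14,.15,.16,.17): print(z,proj("scene",(.443,.2893,z)))
print(px("scene",383.6,139,.075),px("scene",383.6,138,.075))
E
```

```text
0.14 [382.80905799 116.52221968]
0.15 [383.0592657  112.94285504]
0.16 [383.31166431 109.33214828]
0.17 [383.56628272 105.68968593]
[0.44708659 0.29398739 0.075     ] [0.44348914 0.29811439 0.075     ]
```

Request:
jog_arm:
  increments:
    - [[0.32,-0.22,3],0]
    - [[0,0,3],0]
    - [[0,0,2],0]
    - [[0,0,1.8],0]
    - [[0,0,0],0]
    - [[0,0,0],0]

```text
time_s: 11.95
tcp_pos: [0.4479, 0.2914, 0.1252]
eef_rot: [-3.14, -0.001, -0.158]
contact_force: [1.0, 0.2, -0.1]
gripper_width: 1.001
grasp_force: 0.0
```

Request:
jog_arm:
  increments:
    - [[0,0,0],0]
    - [[0,0,0],0]
    - [[0,0,0],0]
    - [[0,0,0],0]
    - [[0,0,0],0]
  hand: 1
  newtons: 30

```text
time_s: 12.45
tcp_pos: [0.4485, 0.2921, 0.1266]
eef_rot: [-3.139, -0.004, -0.157]
contact_force: [-0.5, -0.7, 5.4]
gripper_width: 0.794
grasp_force: 32.8
```

Request:
jog_arm:
  increments:
    - [[0,0,-1],0]
    - [[0,0,-2],0]
    - [[0,0,-3],0]
    - [[0,0,-3],0]
    - [[0,0,-3],0]
    - [[0,0,-3],0]
    - [[0,0,0],0]

```text
time_s: 13.15
tcp_pos: [0.4491, 0.2925, 0.2801]
eef_rot: [-3.135, -0.008, -0.157]
contact_force: [1.7, -0.1, -1.2]
gripper_width: 0.795
grasp_force: 34.7
```

Request:
jog_arm:
  increments:
    - [[1.12,2.81,0],0]
    - [[1.12,2.81,0],0]
    - [[1.12,2.81,0],0]
    - [[1.12,2.81,0],0]
    - [[1.12,2.81,0],0]
    - [[1.12,2.81,0],0]
    - [[1.12,2.81,0],-3]
    - [[0,0,1.5],0]
    - [[0,0,1.5],0]
    - [[0,0,0],0]

```text
time_s: 14.15
tcp_pos: [0.4909, 0.0848, 0.2399]
eef_rot: [3.14, 0.007, -0.105]
contact_force: [-0.9, 0.4, -1.2]
gripper_width: 0.789
grasp_force: 35.0
```

```bash
python3 - <<'E'
from h import *
print(manip.get_state()["tcp_pos"])
a=grab("scene")[80:260,280:440]
b=cv2.resize(grab("top")[140:270,190:330],(400,371))
o=np.zeros((450,800,3),np.uint8);o[:,:400]=cv2.resize(a,(400,450));o[:371,400:]=b
cv2.imwrite("pics/g.png",o)
E
```

```text
[0.49085377 0.08483041 0.23991228]
```

View pics/g.png

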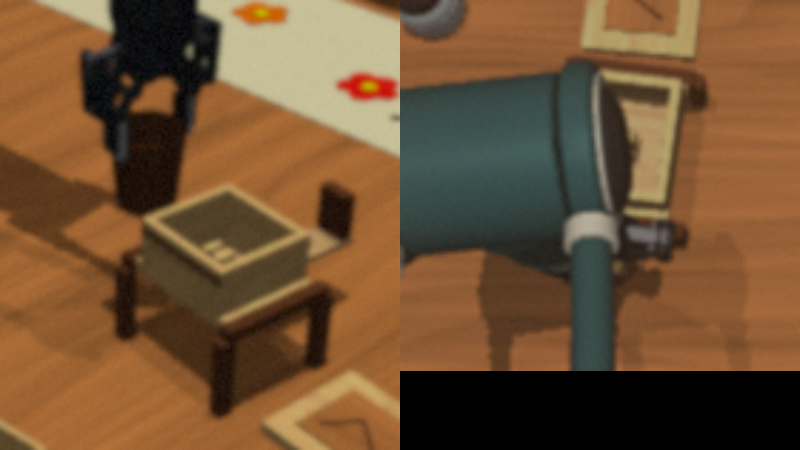

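The scene view shows the cup held upright beside the hopper's -x wall, with the two picked blanks inside the hopper. Now I'll tip the cup in the grip, using the hopper rim as the fulcrum.

Request:
jog_arm:
  increments:
    - [[0.8,0,0],0]
    - [[0.7,0,0],0]
    - [[0.8,0,0.1],0]
    - [[0.7,0,0.1],0]
    - [[0.8,0,0.1],0]
    - [[0.7,0,0.1],0]
    - [[0,0,0],0]

```text
time_s: 14.95
tcp_pos: [0.54, 0.0799, 0.2414]
eef_rot: [-3.141, -0.002, -0.105]
contact_force: [-3.4, 0.4, 6.2]
gripper_width: 0.79
grasp_force: 32.3
```

```bash
python3 - <<'E'
from h import *
s=manip.get_state();print(s["tcp_pos"],s["contact_force"],s["ft_torque"],s["gripper_width"])
crop(grab("scene"),290,430,80,200,4,"pics/h.png")
E
```

```text
[0.53996214 0.07991894 0.24137481] [-3.3669096   0.37131497  6.24454178] [ 0.08976646  0.71984954 -0.02462519] 0.7898999671897128
```

View pics/h.png

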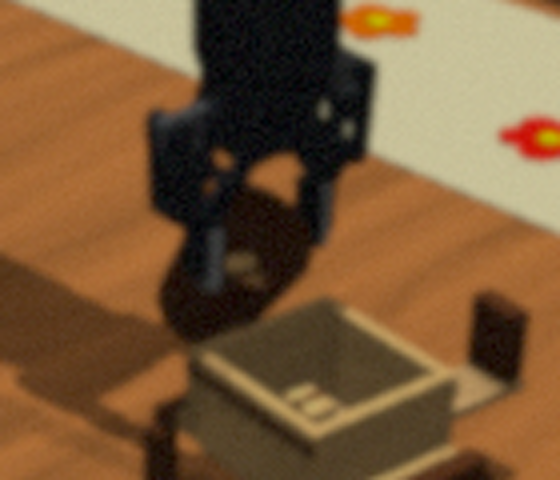

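The cup is tilted about 50° on the rim with its mouth over the hopper and the blanks visible inside. Continuing.

Request:
jog_arm:
  increments:
    - [[0.6,0,0.3],0]
    - [[0.6,0,0.3],0]
    - [[0.6,0,0.3],0]
    - [[0.6,0,0.3],0]
    - [[0.5,0,0.3],0]
    - [[0,0,0],0]
    - [[0,0,0],0]

```text
time_s: 15.7
tcp_pos: [0.5705, 0.0774, 0.228]
eef_rot: [-3.139, -0.007, -0.105]
contact_force: [0.7, 1.7, 6.8]
gripper_width: 0.787
grasp_force: 33.9
```

Request:
jog_arm:
  increments:
    - [[0.3,0,0.2],0]
    - [[0.2,0,0.3],0]
    - [[0,0,0.3],0]
    - [[0,0,0],0]
    - [[0,0,0],0]

```text
time_s: 16.2
tcp_pos: [0.5773, 0.0769, 0.2218]
eef_rot: [-3.139, -0.012, -0.105]
contact_force: [3.8, 1.8, 10.9]
gripper_width: 0.788
grasp_force: 36.1
```

```bash
python3 - <<'E'
from h import *
s=manip.get_state();print(s["tcp_pos"],s["contact_force"],s["ft_torque"],s["gripper_width"])
crop(grab("scene"),290,430,80,200,4,"pics/i.png")
E
```

```text
[0.57729444 0.07687155 0.22181863] [ 3.82629532  1.80938461 10.93643584] [ 0.24650266 -0.12485891 -0.03517706] 0.7883387528874187
```

View pics/i.png

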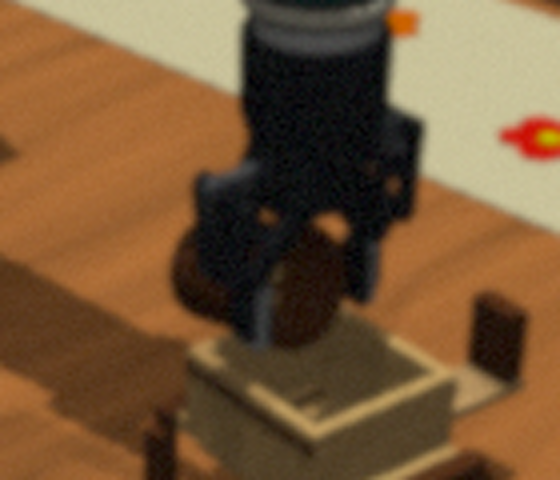

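The cup now lies about 100° over, with its mouth inside the hopper outline. I'll lower a little more and shake sideways to break the friction.

Request:
jog_arm:
  increments:
    - [[0,0,0.3],0]
    - [[0,0,0.3],0]
    - [[0,1,0],0]
    - [[0,-2,0],0]
    - [[0,2,0],0]
    - [[0,-2,0],0]
    - [[0,2,0],0]
    - [[0,-1,0],0]
    - [[0,0,0],0]

```text
time_s: 17.15
tcp_pos: [0.5755, 0.0758, 0.2145]
eef_rot: [3.141, -0.008, -0.104]
contact_force: [0.1, -2.7, 10.3]
gripper_width: 0.786
grasp_force: 37.5
```

Request:
jog_arm:
  increments:
    - [[0,0,0.3],0]
    - [[0.5,0,0.1],0]
    - [[-0.5,0,0.1],0]
    - [[0,1,0],0]
    - [[0,-2,0],0]
    - [[0,2,0],0]
    - [[0,-2,0],0]
    - [[0,1,0],0]
    - [[0,0,0],0]

```text
time_s: 18.05
tcp_pos: [0.5769, 0.0772, 0.2105]
eef_rot: [-3.138, -0.011, -0.105]
contact_force: [1.8, 2.9, 9.8]
gripper_width: 0.786
grasp_force: 36.0
```

```bash
python3 - <<'E'
from h import *
s=manip.get_state();print(s["tcp_pos"],s["contact_force"],s["ft_torque"],s["gripper_width"])
g=grab("scene");cv2.imwrite("pics/j.png",g)
a=g[120:200,330:410].max(2)
# coarse brightness map of hopper interior, old vs new
o=cv2.imread("pics/scene0.png")
for im in(o,g): print(im[160:196,345:400,1][::3,::3])
E
```

```text
[0.57690283 0.07719835 0.21051184] [1.79813816 2.94035317 9.76003968] [ 0.57020354 -0.00341256 -0.08237266] 0.7856593144725192
[[ 94  98 110 140 140 112  82  64  61  60  71 115 133  77  26  14  45  91
  103]
 [124 141 130  95  70  65  61  62  63  64  61  65  85 136 122  50  54  90
   96]
 [115  78  68  63  59  63  65  63  62  64  60  61  64  67 108 140 115 100
   98]
 [102  67  61  59  62  64  61  63  59  61  62  60  61  59  67  75 124 144
  111]
 [137 128  73  61  64  64  62  61  61  63  68  64  67  63  62  60  63 103
  147]
 [ 59 117 143  96  63  65  61  57  63  68  62  68  65  61  69  82 119 145
  125]
 [ 35  49  87 145 126  70  64  93 110  77  65  61  69  88 130 139 120  83
   64]
 [ 55  48  35  68 125 143 144 152 151 135 105 105 138 141 109  75  62  61
   64]
 [ 67  63  48  34  48  97 151 154 150 154 153 135  93  67  61  61  59  63
   66]
 [ 65  62  62  59  42  35  73 129 148 122  82  66  62  63  61  64  63  63
   60]
 [ 67  65  60  64  62  48  36  52  73  60  62  60  59  61  61  62  62  62
   69]
 [ 67  65  62  64  65  60  60  36  60  59  62  60  64  66  62  65  68 100
  130]]

[... 272 characters left out ...]
  60  61  53  59  57  57  55  67  82 128 145
  115]
 [ 80  71  61  62  58  62  59  57  55  60  61  59  58  59  64  66  75 106
  152]
 [ 49  63  77  80  65  55  57  64  59  60  60  61  59  60  70  85 125 150
  129]
 [ 39  38  77 128 113  67  73  62  48  63  65  62  62  89 143 148 127  84
   69]
 [ 50  47  33  70 117 147  86  72  78  73  73 106 143 146 115  71  66  58
   64]
 [ 59  56  53  37  54 101 148 135  92 112 147 138  99  69  66  65  61  66
   63]
 [ 62  60  61  63  42  35  72 135 153 129  87  66  70  62  66  66  69  67
   61]
 [ 59  56  61  65  62  53  37  54  76  62  68  64  63  66  69  68  67  64
   64]
 [ 60  61  64  69  68  63  61  41  57  65  62  61  64  69  66  64  69 102
  136]]
```

Request:
jog_arm:
  increments:
    - [[0.5,0.5,0],0]
    - [[-0.5,-1,0],0]
    - [[0.5,1,0],0]
    - [[-0.5,-0.5,0],0]
    - [[0,0,-1.5],0]
    - [[0,0,-2.5],0]
    - [[0,0,-2.5],0]
    - [[0,0,-1.5],0]
    - [[0,0,0],0]
    - [[0,0,0],0]

```text
time_s: 19.1
tcp_pos: [0.5721, 0.0764, 0.2854]
eef_rot: [-3.142, 0.0, -0.104]
contact_force: [-1.3, -0.1, -2.9]
gripper_width: 0.788
grasp_force: 35.4
```

```bash
python3 - <<'E'
from h import *
s=manip.get_state();print(s["tcp_pos"],s["contact_force"],s["ft_torque"],s["gripper_width"])
o=np.hstack([cv2.resize(grab("scene")[60:220,290:430],(400,457)),cv2.resize(grab("top")[150:240,225:305],(400,457))])
cv2.imwrite("pics/k.png",o)
E
```

```text
[0.57212323 0.07639191 0.28544615] [-1.26039822 -0.14610476 -2.93052068] [ 0.05302589 -0.13915966  0.02897206] 0.7877146934398771
```

View pics/k.png

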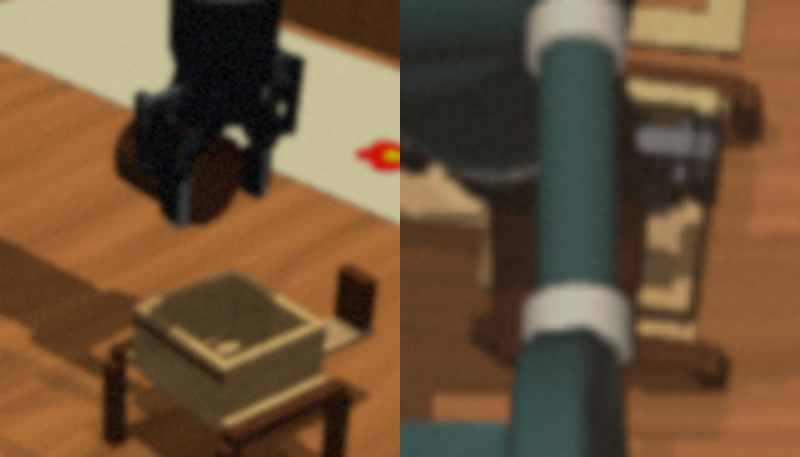

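The scene crop shows the cup still tilted about 115° in the grip, with its mouth looking dark and empty. I'll right it by pressing the upper lip, then the lower lip, on the hopper's -x rim, with the cup outside the hopper.

Request:
jog_arm:
  increments:
    - [[-2.6,0,0],0]
    - [[-2.6,0,0],0]
    - [[0,0,2],0]
    - [[0,0,2],0]
    - [[0,0,2],0]
    - [[0,0,1.5],0]
    - [[0,0,0],0]

```text
time_s: 19.9
tcp_pos: [0.518, 0.0815, 0.2071]
eef_rot: [3.14, 0.007, -0.104]
contact_force: [0.2, 0.7, -2.3]
gripper_width: 0.788
grasp_force: 35.4
```

Request:
jog_arm:
  increments:
    - [[0,0,0.5],0]
    - [[0,0,0.5],0]
    - [[0,0,0.5],0]
    - [[0,0,0],0]

```text
time_s: 20.3
tcp_pos: [0.5202, 0.0818, 0.1955]
eef_rot: [3.141, 0.001, -0.104]
contact_force: [-0.5, -0.6, -1.6]
gripper_width: 0.793
grasp_force: 35.4
```

Request:
jog_arm:
  increments:
    - [[0,0,0.4],0]
    - [[0,0,0.4],0]
    - [[0,0,0],0]

```text
time_s: 20.6
tcp_pos: [0.52, 0.0818, 0.1873]
eef_rot: [3.141, 0.001, -0.104]
contact_force: [-0.6, 0.9, -1.6]
gripper_width: 0.789
grasp_force: 35.4
```

Request:
jog_arm:
  increments:
    - [[0,0,0.4],0]
    - [[0,0,0.4],0]
    - [[0,0,0],0]

```text
time_s: 20.9
tcp_pos: [0.5199, 0.0817, 0.1791]
eef_rot: [3.141, 0.001, -0.104]
contact_force: [0.6, -0.3, -2.4]
gripper_width: 0.789
grasp_force: 35.4
```

Request:
jog_arm:
  increments:
    - [[0,0,-3],0]
    - [[0,0,-3],0]
    - [[1,0,-0.5],0]
    - [[0,0,0],0]
    - [[0,0,0.4],0]
    - [[0,0,0.4],0]
    - [[0,0,0],0]

```text
time_s: 21.6
tcp_pos: [0.5287, 0.0806, 0.234]
eef_rot: [3.141, 0.005, -0.104]
contact_force: [-0.8, 0.4, -2.0]
gripper_width: 0.791
grasp_force: 35.3
```

```bash
python3 - <<'E'
from h import *
s=manip.get_state();print(s["tcp_pos"],s["contact_force"])
o=np.hstack([cv2.resize(grab("scene")[90:200,290:400],(450,450)),cv2.resize(grab("top")[160:250,225:295],(350,450))])
cv2.imwrite("pics/l.png",o)
E
```

```text
[0.52866586 0.0805994  0.23404826] [-0.7912303   0.35963308 -2.01357741]
```

View pics/l.png

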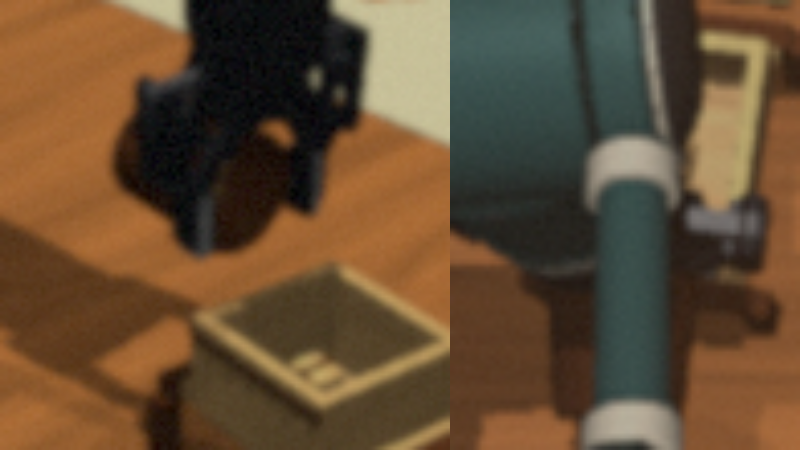

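The cup is tilted roughly 90–100° with its foot pointing -x, and the hopper contents are partly visible. I'll take it over to the hopper's +x side and push the foot against the outer rim to swing it upright.

Request:
jog_arm:
  increments:
    - [[0,0,-1.6],0]
    - [[3.5,0,0],0]
    - [[3.5,0,0],0]
    - [[3.5,0,0],0]
    - [[3.5,0,0],0]
    - [[3.5,0,0],0]
    - [[3.3,0,0],0]
    - [[0,0,2.6],0]
    - [[0,0,2.5],0]
    - [[0,0,0],0]
  newtons: 25

```text
time_s: 22.7
tcp_pos: [0.7344, 0.0589, 0.1957]
eef_rot: [3.14, 0.01, -0.105]
contact_force: [-1.3, -0.1, -3.7]
gripper_width: 0.786
grasp_force: 35.3
```

Request:
jog_arm:
  increments:
    - [[-0.4,0,0],0]
    - [[-0.4,0,0],0]
    - [[-0.4,0,0],0]
    - [[0,0,0],0]

```text
time_s: 23.1
tcp_pos: [0.7252, 0.0605, 0.2038]
eef_rot: [-3.141, -0.002, -0.104]
contact_force: [0.1, 0.3, -2.0]
gripper_width: 0.79
grasp_force: 35.3
```

Request:
jog_arm:
  increments:
    - [[-0.4,0,0],0]
    - [[-0.4,0,0],0]
    - [[0,0,0],0]

```text
time_s: 23.4
tcp_pos: [0.7194, 0.061, 0.2042]
eef_rot: [-3.141, -0.007, -0.104]
contact_force: [5.0, -1.0, -1.8]
gripper_width: 0.787
grasp_force: 35.5
```

Request:
jog_arm:
  increments:
    - [[-0.5,0,0],0]
    - [[-0.5,0,0],0]
    - [[0,0,0],0]
  hand: 1
  newtons: 25

```text
time_s: 23.7
tcp_pos: [0.7158, 0.0617, 0.2092]
eef_rot: [-3.139, -0.025, -0.105]
contact_force: [18.9, -1.5, 2.9]
gripper_width: 0.79
grasp_force: 35.0
```

Request:
jog_arm:
  increments:
    - [[-0.5,0,0],0]
    - [[-0.5,0,0],0]
    - [[0,0,0],0]

```text
time_s: 24.0
tcp_pos: [0.7109, 0.0622, 0.214]
eef_rot: [-3.138, -0.039, -0.105]
contact_force: [26.4, -4.5, 9.1]
gripper_width: 0.785
grasp_force: 37.2
```

Request:
jog_arm:
  increments:
    - [[0,0,-0.5],0]
    - [[0,0,-0.5],0]
    - [[0,0,0],0]

```text
time_s: 24.3
tcp_pos: [0.7063, 0.0624, 0.2206]
eef_rot: [-3.139, -0.026, -0.105]
contact_force: [17.2, -2.9, 5.7]
gripper_width: 0.786
grasp_force: 38.5
```

Request:
jog_arm:
  increments:
    - [[-0.5,0,0],0]
    - [[-0.5,0,0],0]
    - [[0,0,0],0]

```text
time_s: 24.6
tcp_pos: [0.7008, 0.0629, 0.2249]
eef_rot: [-3.139, -0.039, -0.105]
contact_force: [24.3, -3.8, 13.8]
gripper_width: 0.789
grasp_force: 40.2
```

Request:
jog_arm:
  increments:
    - [[-0.4,0,-0.4],0]
    - [[-0.5,0,-0.3],0]
    - [[-0.5,0,-0.3],0]
    - [[0,0,0],0]

```text
time_s: 25.0
tcp_pos: [0.6856, 0.0641, 0.2353]
eef_rot: [-3.14, -0.037, -0.104]
contact_force: [19.4, -5.4, 16.3]
gripper_width: 0.787
grasp_force: 43.9
```

Request:
jog_arm:
  increments:
    - [[-0.5,0,-0.3],0]
    - [[-0.5,0,-0.2],0]
    - [[0,0,0],0]

```text
time_s: 25.3
tcp_pos: [0.675, 0.065, 0.2404]
eef_rot: [-3.14, -0.035, -0.104]
contact_force: [16.5, -6.3, 20.9]
gripper_width: 0.787
grasp_force: 45.2
```

The force direction shows the cup has swung from about 95° to about 40°. I'll back off, then push the cup's side against the rim edge to bring it upright.

Request:
jog_arm:
  increments:
    - [[0,0,-1.5],0]
    - [[2.5,0,0],0]
    - [[2.5,0,0],0]
    - [[0.5,0,0],0]
    - [[0,0,1.7],0]
    - [[0,0,1.7],0]
    - [[0,0,0],0]
    - [[0,0,0],0]

```text
time_s: 26.1
tcp_pos: [0.7163, 0.0612, 0.2054]
eef_rot: [3.141, 0.005, -0.104]
contact_force: [0.4, 0.0, -2.4]
gripper_width: 0.786
grasp_force: 42.7
```

Request:
jog_arm:
  increments:
    - [[-0.5,0,0],0]
    - [[-0.5,0,0],0]
    - [[-0.5,0,0],0]
    - [[-0.5,0,0],0]
    - [[0,0,0],0]

```text
time_s: 26.6
tcp_pos: [0.7019, 0.0628, 0.2127]
eef_rot: [-3.141, -0.012, -0.105]
contact_force: [3.8, -2.2, 7.0]
gripper_width: 0.792
grasp_force: 43.6
```

Request:
jog_arm:
  increments:
    - [[-0.5,0,0],0]
    - [[-0.5,0,0],0]
    - [[0,0,0],0]

```text
time_s: 26.9
tcp_pos: [0.6978, 0.0632, 0.2169]
eef_rot: [-3.139, -0.029, -0.105]
contact_force: [19.3, -3.4, 4.3]
gripper_width: 0.79
grasp_force: 43.6
```

```bash
python3 - <<'E'
from h import *
s=manip.get_state();print(s["tcp_pos"],s["contact_force"])
g=grab("scene");cv2.imwrite("pics/m.png",g)
hsv=cv2.cvtColor(g,cv2.COLOR_BGR2HSV)
u,v=proj("scene",s["tcp_pos"]);print(u,v)
# ascii of cup-brown (dark, reddish) vs black vs other below TCP
v0=int(v)
for y in range(v0-6,v0+66,3):
    print(y,''.join('#' if (p[2]<75 and p[2]-p[0]>=12) else ('k' if p[2]<75 else '.') for p in g[y,int(u)-50:int(u)+50:2].astype(int)))
E
```

```text
[0.69783785 0.06318912 0.21688699] [19.34009984 -3.37157458  4.32588261]
407.9951264403411 159.36304235268872
153 ............kkkkkkkkkkkkkkkkkkkkkkkk.#k#..........
156 ............kkkkkkkkkkkkkkkkkkkkkkkkkkk#..........
159 ............kkkkkkk#.#kkkkkkkkkkkkkkkk#...........
162 ...........#kkkkkkk#..#kkkk###kkkkkk..............
165 ...........#kkkkkkkkkkkkk#####kkkkk...............
168 ...........#kkkkkkk#kkkkk######kkk#...............
171 ...........#kkkkkk#kkkk#########kk#...............
174 ...........#kkkkkkkkkk##########kk................
177 ..........###kkkkkkkkk###########k................
180 ..........######kkkkkk############................
183 ..........#####kkkkkk#.....######.................
186 ##........#####kkkkkk#.....#####..................
189 .###.....######kkkkkk##...######..................
192 ...###...######kkkkkk#########....................
195 ..........#######kkkk#######......................
198 ...........#################......................
201 ..............##############......................
204 ...........#################......................
207 ..........###########.#####.......................
210 ..#.....##########.....#####......................
213 ..##############.......#####......................
216 ###############........#####......................
219 ##########..####.......#####......................
222 ..###############......####.......................
```

```bash
python3 - <<'E'
from h import *
g=cv2.imread("pics/m.png").astype(int)
for y in range(174,200,2): print(y,' '.join('%3d/%3d'%(p[2],p[0]) for p in g[y,392:426:2]))
E
```

```text
174  23/ 26  26/ 28  24/ 28   7/  8  15/  6  29/ 12  33/  8  33/ 11  33/ 11  35/ 12  34/ 11  37/ 21  34/ 12  33/ 10  33/ 17  22/ 18  55/ 48
176  15/ 19  16/ 24  16/ 18  19/ 14  27/ 14  30/  3  31/ 11  27/  4  30/  5  36/ 10  37/ 13  34/  4  34/ 13  35/ 12  37/ 20  28/ 23  60/ 54
178  17/ 20  19/ 19  13/ 20  26/ 17  26/ 11  34/  7  31/  0  31/  9  41/ 20  35/ 11  33/  9  36/  9  36/ 11  30/  3  35/ 12  36/ 23  86/ 55
180   6/ 19  19/ 20  41/ 41  48/ 45  33/ 16  35/ 10  44/ 21  57/ 27  65/ 30  45/ 15  38/  4  38/ 17  24/  0  31/ 10  32/ 12  42/ 26 104/ 56
182   3/  9  27/ 29  54/ 53  56/ 53  55/ 24  65/ 27  89/ 46  96/ 48  95/ 45  64/ 30  37/ 12  35/ 13  39/ 20  35/  7  39/ 11  67/ 27 135/ 54
184  18/ 23  35/ 36  57/ 56  57/ 50  81/ 42  94/ 47  96/ 41 100/ 49  99/ 49  74/ 28  37/  0  30/  9  37/ 12  30/  5  45/ 14 112/ 34 166/ 56
186  13/ 20  28/ 32  58/ 58  58/ 49  80/ 38  99/ 51  99/ 50 100/ 49 100/ 50  88/ 44  47/ 20  33/  9  35/ 12  38/ 13  57/ 22 132/ 44 166/ 52
188  20/ 24  38/ 38  59/ 58  39/ 33  57/ 26  83/ 37  94/ 48  98/ 49  92/ 45  75/ 37  47/ 18  30/  4  37/ 19  40/  4  83/ 24 150/ 47 167/ 54
190  17/ 21  39/ 37  54/ 56  35/ 29  31/  7  48/ 13  74/ 35  74/ 36  62/ 31  50/ 23  40/ 21  39/ 11  41/ 18  67/ 18 128/ 41 163/ 54 164/ 47
192  14/ 17  41/ 42  55/ 58  38/ 26  28/ 10  31/  7  43/  8  55/ 20  47/ 18  41/ 10  41/ 16  48/ 13  73/ 20 125/ 41 158/ 51 166/ 52 168/ 54
194  38/ 35  52/ 52  62/ 62  37/ 24  26/  2  30/ 13  34/ 18  36/ 18  43/ 17  48/ 13  67/ 12  97/ 29 135/ 40 159/ 49 165/ 51 169/ 53 173/ 55
196  37/ 25  46/ 42  44/ 36  28/  9  28/  9  34/ 15  27/  3  35/ 14  32/  4  45/ 13  81/ 26 101/ 33 130/ 44 155/ 52 165/ 56 170/ 55 172/ 55
198  23/  2  33/ 12  36/ 13  38/ 18  36/  0  40/ 18  33/  0  35/ 13  36/  7  41/ 11  61/ 20  90/ 29 100/ 34 129/ 40 161/ 50 170/ 52 177/ 58
```

The numeric check shows a pale patch about 10 px wide, at pixels (400–412, 180–190), inside the cup mouth. One blank seems to be left in the cup, so I'll pour again with a steeper tilt.

Request:
jog_arm:
  increments:
    - [[0.8,0,-2],0]
    - [[0,0,-3],0]
    - [[0,0,-2.5],0]
    - [[-3.4,0,0],0]
    - [[-3.4,0,0],0]
    - [[-3.4,0,0],0]
    - [[-3.4,0,0],0]
    - [[-3.4,0,0],0]
    - [[0,0,0],0]
    - [[0,0,0],0]

```text
time_s: 27.95
tcp_pos: [0.5267, 0.0812, 0.2838]
eef_rot: [-3.141, -0.002, -0.104]
contact_force: [-0.6, -0.4, -1.4]
gripper_width: 0.791
grasp_force: 42.6
```

```bash
cat >> h.py <<'E'
def asc(n,cu,cv_,w=50,h=40,g=None):
    g=(grab(n) if g is None else g).astype(int)
    for y in range(int(cv_)-h,int(cv_)+h,3):
        print(y,''.join('b' if p[2]<75 and p[2]-p[0]>=12 else 'k' if p[2]<75 else 'P' if p[2]/max(p[0],1)<2.35 else '.' for p in g[y,int(cu)-w:int(cu)+w:2]))
E
python3 - <<'E'
from h import *
s=manip.get_state();print(s["tcp_pos"],s["contact_force"])
g=grab("scene");cv2.imwrite("pics/n.png",g)
u,v=proj("scene",s["tcp_pos"]);print(u,v);asc("scene",u,v+35,50,42,g)
E
```

```text
[0.52671294 0.08124046 0.28379691] [-0.6437397  -0.36295981 -1.38954382]
351.19325110968333 97.38789439772066
90 .......PPPPkkkkkkkkkkkkkkkkkkkkkkkkkbkkPPPPPPPPPPP
93 ...........bkkkkkkkkkkkkkkkkkkkkkkkkkkkPPPPPPPPPPP
96 ...........bkkkkkkkkPkkkkkkkkkkkkkkkkkkPPPPPPPPPPP
99 ............kkkkkkkbPPkkkbPPPPkkkkkkkkPPPPPPPPPPPP
102 ............kkkkkkkkkkkkkbbPPPPkkkkbPPPPPPPPPPPPPP
105 ............kkkkkkbbkkkkbbbbbbbkkkkPPPPPPPPPPPPPPP
108 ............kkkkkkkkkkbbbbbbbbbkkkPPPPPPPPPPPPPPPP
111 ............bkkkkkkkkkbbbbbbbbbbkkPPPPPPPPPPPPPPPP
114 ..............bkkkkkkbbbbbbbbbbbbkbPPPPPPPPPPPPPPP
117 ..............bbkkkkkbbbbbbbbbbbbkP....PPPPPPPPPPP
120 .............bbbkkkkkbbbbPbbbbbbbb........PPPPPPPP
123 ............bbbbkkkkkbPPPPPbbbbb..............PPPP
126 ............bbbbkkkkkbbPPPPbbbb..................P
129 ............bbbbkkkkkbbbbbbbbb....................
132 .............bbbbbkkbbbbbb........................
135 ..............bbbbbkbbb...........................
138 ..................b...............................
141 ..................................................
144 ..................................................
147 ..................................................
150 ..................................................
153 ..................................................
156 .................................PPPPP............
159 .............................PPPPPPPPPPPP.........
162 ..........................PPPPbPbbPPPPPPPPP.......
165 .....................PPPPPPbbPPbPPPPP.PPPPPPPP....
168 ..................PPPPPPPPbbbPPPPbbPPPPPPPPPPPPP..
171 ...................PPPPPPPPPbPPbbbbPPPPPPPPPPPPPPP
```

Request:
jog_arm:
  increments:
    - [[0.5,0,2.5],0]
    - [[0.5,0,2.5],0]
    - [[0.6,0,0.6],0]
    - [[0.6,0,0.6],0]
    - [[0.6,0,0.6],0]
    - [[0.6,0,0.4],0]
    - [[0.6,0,0.3],0]
    - [[0.6,0,0.3],0]
    - [[0.4,0,0.3],0]
    - [[0,0,0],0]

```text
time_s: 29.0
tcp_pos: [0.5791, 0.0758, 0.2045]
eef_rot: [-3.141, -0.002, -0.105]
contact_force: [-3.5, -0.1, 6.4]
gripper_width: 0.785
grasp_force: 45.4
```

Request:
jog_arm:
  increments:
    - [[0,0,0.4],0]
    - [[0,0,0.4],0]
    - [[0,0,0],0]

```text
time_s: 29.3
tcp_pos: [0.5813, 0.0756, 0.2006]
eef_rot: [-3.141, -0.008, -0.105]
contact_force: [-5.2, -2.5, 19.9]
gripper_width: 0.788
grasp_force: 51.0
```

Request:
jog_arm:
  increments:
    - [[-0.4,1,-0.2],0]
    - [[0.4,-2,0],0]
    - [[-0.4,2,0],0]
    - [[0.4,-2,0],0]
    - [[-0.4,2,0],0]
    - [[0.4,-2,0],0]
    - [[-0.4,1,0],0]
    - [[0,0,0],0]

```text
time_s: 30.1
tcp_pos: [0.5787, 0.0767, 0.2015]
eef_rot: [-3.139, -0.012, -0.105]
contact_force: [3.0, 1.4, 9.3]
gripper_width: 0.786
grasp_force: 46.0
```

Request:
jog_arm:
  increments:
    - [[0.6,0,0],0]
    - [[0.6,0,-1],0]
    - [[0.5,0,1],0]
    - [[0,0,-1],0]
    - [[-0.8,0,1],0]
    - [[-0.8,0,0],0]
    - [[0,1.5,0],0]
    - [[0,-3,0],0]
    - [[0,3,0],0]
    - [[0,-1.5,0],0]

```text
time_s: 31.1
tcp_pos: [0.5781, 0.0751, 0.2006]
eef_rot: [3.141, -0.012, -0.103]
contact_force: [0.3, -16.0, 18.3]
gripper_width: 0.793
grasp_force: 54.0
```

Request:
jog_arm:
  increments:
    - [[0,0,-1.5],0]
    - [[0,0,-2.5],0]
    - [[0,0,-2.5],0]
    - [[0,0,-1.5],0]
    - [[0,0,0],0]
    - [[0,0,0],0]

```text
time_s: 31.7
tcp_pos: [0.5735, 0.076, 0.2746]
eef_rot: [3.141, 0.002, -0.105]
contact_force: [-0.1, 0.4, -2.4]
gripper_width: 0.79
grasp_force: 48.1
```

```bash
python3 - <<'E'
from h import *
s=manip.get_state();print(s["tcp_pos"],s["contact_force"])
g=grab("scene");cv2.imwrite("pics/o.png",g)
u,v=proj("scene",s["tcp_pos"]);print(u,v);asc("scene",u,v+40,50,46,g)
E
```

```text
[0.57347056 0.07602063 0.27463207] [-0.07088996  0.42202557 -2.36450676]
366.0009126255535 109.34095012045603
103 ...........bkkkkkkkkkkkkkkkkkkkkkkkkPbkPPPPPPPPPPP
106 ...........kkkkkkkkkkkkkkkkkkkkkkkkkkkkPPPPPPPPPPP
109 ..........bkkkkkkkkkbkkkkkkkPPkkkkkkkkbPPPPPPPPPPP
112 ..........bkkkkkkkkkkkkkbbbbbPkkkkkkPPPPPPPPPPPPPP
115 .........bbkkkkkkkkkkkkkbbbbbbbbkkkPPPPPPPPPPPPPPP
118 .........bbkkkkkkkbkkkbbbbbbbbkkkkPPPPPPPPPPPPPPPP
121 ..........bkkkkkkkkkkkbbbbbbbbbbkkb.PPPPPPPPPPPPPP
124 ............bkkkkkkkkbPPPbbbbbbkkkP....PPPPPPPPPPP
127 .............bbkkkkkbbPPbbbbbbbkkk.........PPPPPPP
130 ...............bkkkkkbbbbbbbbbbkkb............PPPP
133 ................kkkkkbbbbbbbb....P................
136 ................kkkkkbbbbbb.......................
139 ................bkkkkbbbb.........................
142 .................bkk..............................
145 ..................................................
148 ..................................................
151 ..................................................
154 ..................................................
157 .........................PPPPPP................bbb
160 .....................PPPPPbPbPPPP..............bbb
163 ................PPPPPPPPbbPbbbbPbPPP..........bbbb
166 ...........PPPPPPPPbPPbPPbPbbbbbbbbPPPP.......bbbb
169 ...........PPPPPPbPbPPbbbPbbbbbbbbbPPPPPP.....bbbb
172 ...........bbbPPPPPPPPPPPbbbPbPbPbbPPPPPPPPPPPPPbb
175 ...........PbbbbPPPPPbbPPPPbPPPPbPPPPPPPPPPPPPPPPP
178 ...........PbbbbbPPPPPPPPPbbPPPPbPPPPPPPPPPPPPPPPP
181 ..........PPbbbbbbbPPPPPPPPPPPPPPPPPPPPPPPPPPPPP..
184 .......bbPPPPPPPbbbbbPPPPPPPPPPPPPPPPPPPPPPP......
187 ......bbb.PPPPPPPPPPbbb.PPPPPPPPPPPPPPPPPPP.......
190 .....bbbb....PPPPPPPPPbbbbPPPPPPPPPPPPPPPPP.......
193 ......bbb.....PPPPPPPPPPbbbPPPPPPPPPPPPPPPPP......
```

```bash
python3 - <<'E'
from h import *
g=cv2.imread("pics/o.png").astype(int)
for y in range(116,134,1): print(y,' '.join('%3d/%3d'%(p[2],p[0]) for p in g[y,352:376:1][::2]))
E
```

```text
116   6/  2  27/ 27  24/ 29  21/ 23  11/ 13  14/  8  34/ 11  33/ 11  32/ 13  32/  8  19/  4  27/  9
117  15/  6  27/ 23  29/ 28  18/ 22  17/ 22  17/ 11  37/ 15  31/  6  34/ 18  30/ 15  32/ 15  27/  9
118  31/ 19  31/ 21  15/ 17  11/  7  20/  8  26/ 14  33/ 14  33/ 13  33/ 13  34/  9  25/  8  26/  3
119  28/ 14  25/ 22  14/ 13   8/  4  22/  5  29/  0  30/  0  36/ 14  35/ 17  31/ 14  27/  2  26/  3
120  27/  3  26/ 22  16/ 17  18/ 15  36/ 17  55/ 26  53/ 22  37/ 16  32/ 15  30/ 11  28/  6  34/ 12
121  32/ 31  20/ 21  25/ 24  14/  3  51/ 21  71/ 30  69/ 25  46/ 18  33/ 11  30/  3  36/ 13  32/  9
122  19/ 21  21/ 24  19/ 20  33/ 20  66/ 30  89/ 41  88/ 42  57/ 30  37/ 12  38/ 17  38/ 11  34/  9
123  21/ 26  20/ 20  15/ 14  38/ 26  76/ 35 100/ 46  97/ 46  72/ 37  38/ 16  34/ 17  31/  3  35/ 12
124  21/ 28  15/ 18  17/  7  49/ 20  85/ 38  97/ 48  92/ 45  70/ 31  35/  6  39/ 12  34/  6  33/ 13
125  20/ 25  20/ 23  18/  3  58/ 25  88/ 44  94/ 45  85/ 42  63/ 28  43/ 21  39/ 14  39/ 21  28/  8
126  16/ 15  25/ 23  26/ 20  61/ 30  84/ 39  84/ 42  78/ 37  57/ 23  39/ 14  35/ 14  38/ 13  36/ 14
127  10/ 14  23/ 26  34/ 22  66/ 29  80/ 38  80/ 40  73/ 37  51/ 20  42/ 12  37/  7  34/  9  35/  2
128  21/ 20  32/ 34  41/ 30  66/ 33  79/ 39  74/ 36  69/ 32  49/ 16  40/ 18  40/ 16  36/  8  34/  2
129  21/ 22  44/ 45  56/ 47  69/ 32  77/ 37  70/ 34  62/ 28  45/ 16  40/ 14  36/ 10  38/ 19  36/ 11
130  20/ 23  50/ 52  52/ 46  72/ 36  68/ 31  63/ 28  53/ 27  40/ 12  39/ 14  38/  7  37/  7  36/ 14
131  25/ 28  54/ 54  54/ 47  60/ 25  62/ 28  50/ 13  43/ 13  42/ 11  40/ 12  39/  9  40/ 18  60/ 22
132  30/ 34  54/ 53  48/ 39  55/ 29  46/ 11  45/ 18  41/ 18  40/ 12  42/ 11  36/  0  48/ 18  94/ 30
133  33/ 32  55/ 54  46/ 41  42/ 20  44/ 15  43/ 12  44/ 11  44/ 13  38/  5  41/ 12  65/ 21 123/ 34
```

```bash
python3 - <<'E'
from h import *
t=[]
for f,(u,v) in {"m":(405,185),"n":(352,118),"o":(366,125)}.items():
    g=cv2.imread(f"pics/{f}.png")[v-30:v+30,u-26:u+26]
    g=np.clip(g.astype(float)*1.8,0,255).astype(np.uint8)
    t.append(cv2.resize(g,(260,300),interpolation=cv2.INTER_CUBIC))
h=cv2.imread("pics/o.png")[145:205,325:425];h=cv2.resize(np.clip(h*1.4,0,255).astype(np.uint8),(480,288),interpolation=cv2.INTER_CUBIC)
T=cv2.imread("pics/top0.png")[:1];o=np.zeros((590,780,3),np.uint8);o[:300]=np.hstack(t);o[300:588,:480]=h
b=grab("top")[150:240,230:300];o[300:588,500:724]=cv2.resize(np.clip(b*1.4,0,255).astype(np.uint8),(224,288))
cv2.imwrite("pics/p.png",o)
E
```

```text
(no output)
```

View pics/p.png

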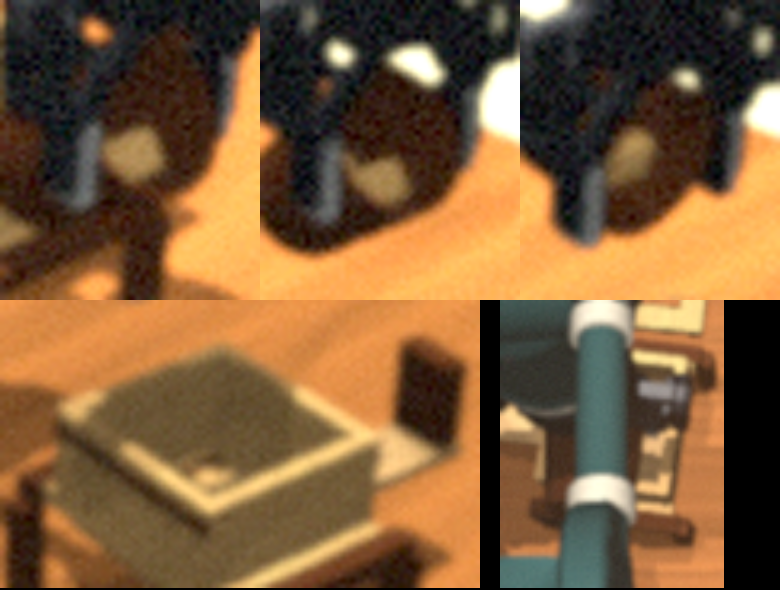

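The enlarged views show one blank still loose inside the cup; it shifts from frame to frame. I'll fit the cup's actual tilt from the pixels before pouring again.

```bash
cat >> h.py <<'E'
def fit(g,tcp,yaw=-.105):
    p=g.astype(int);B,R=p[:,:,0],p[:,:,2]
    bg=(R>=75)
    dark=(R<75);cupc=dark&(R-B>=12)
    a=np.linspace(0,2*np.pi,40,endpoint=False);xs=np.array([np.cos(yaw),np.sin(yaw),0]);ys=np.array([-np.sin(yaw),np.cos(yaw),0]);zs=np.array([0,0,1.])
    u,v=proj("scene",tcp-np.array([0,0,.05]));yy,xx=np.mgrid[:400,:640]
    near=(abs(xx-u)<38)&(yy>v-30)&(yy<v+25)
    res=[]
    for off in(.044,.050,.056):
     for hp in(.062,.068,.075):
      for th in range(-10,150,4):
        t=np.radians(th);ax=np.sin(t)*xs+np.cos(t)*zs   # towards mouth
        e=np.cos(t)*xs-np.sin(t)*zs;P=[]
        for h,r in((0,.028),(.075,.035)):
            for k in a: P.append(proj("scene",tcp-off*zs+ax*(h-hp)+r*(np.cos(k)*e+np.sin(k)*ys)))
        m=np.zeros((400,640),np.uint8);cv2.fillConvexPoly(m,cv2.convexHull(np.array(P,np.float32)).astype(np.int32),1);m=m>0
        pal=bg&(R/np.maximum(B,1)<2.35)&(R<115)
        res.append(((m&bg&~pal).sum()+(cupc&near&~m).sum(),th,off,hp))
    return sorted(res)[:6]
E
python3 - <<'E'
from h import *
T={"j":(.5769,.0772,.2105),"m":(.6978,.0632,.2169),"n":(.5267,.0812,.2838),"o":(.5735,.076,.2746)}
for k,t in T.items(): print(k,fit(cv2.imread(f"pics/{k}.png"),np.array(t)))
print(fit(cv2.imread("pics/h.png") if 0 else cv2.imread("pics/n.png"),np.array(T["n"]))[:1])
E
```

```text
Traceback (most recent call last):
  File "h.py", line 31, in fit
    for k in a: P.append(proj("scene",tcp-off*zs+ax*(h-hp)+r*(np.cos(k)*e+np.sin(k)*ys)))
                         ~~~~^^^^^^^^^^^^^^^^^^^^^^^^^^^^^^^^^^^^^^^^^^^^^^^^^^^^^^^^^^^
  File "h.py", line 8, in proj
    c=manip.camera_model(n);p=c["intrinsics"]@(c["R"]@np.array(X)+c["t"]);return p[:2]/p[2]
ValueError: time passes only in moves, steps and waits
```

```bash
sed -i '2a import functools\n@functools.lru_cache(None)\ndef cam(n): return manip.camera_model(n)' h.py; sed -i 's/c=manip.camera_model(n)/c=cam(n)/' h.py
python3 - <<'E'
from h import *
T={"j":(.5769,.0772,.2105),"m":(.6978,.0632,.2169),"n":(.5267,.0812,.2838),"o":(.5735,.076,.2746)}
for k,t in T.items(): print(k,[tuple(float(y) for y in x) for x in fit(cv2.imread(f"pics/{k}.png"),np.array(t))])
E
```

```text
j [(438.0, 94.0, 0.05, 0.062), (441.0, 90.0, 0.05, 0.062), (443.0, 98.0, 0.05, 0.062), (444.0, 90.0, 0.044, 0.062), (447.0, 86.0, 0.044, 0.062), (448.0, 98.0, 0.056, 0.062)]
m [(343.0, 30.0, 0.044, 0.068), (349.0, 34.0, 0.044, 0.075), (350.0, 30.0, 0.044, 0.075), (350.0, 38.0, 0.044, 0.075), (351.0, 26.0, 0.044, 0.068), (354.0, 34.0, 0.044, 0.068)]
n [(132.0, 50.0, 0.044, 0.068), (138.0, 46.0, 0.044, 0.062), (149.0, 46.0, 0.044, 0.068), (152.0, 50.0, 0.044, 0.062), (161.0, 54.0, 0.044, 0.068), (178.0, 54.0, 0.044, 0.062)]
o [(124.0, 118.0, 0.044, 0.068), (127.0, 114.0, 0.044, 0.068), (128.0, 122.0, 0.044, 0.068), (137.0, 130.0, 0.05, 0.068), (138.0, 126.0, 0.044, 0.068), (140.0, 110.0, 0.044, 0.068)]
```

Request:
jog_arm:
  increments:
    - [[1.5,0,2],0]
    - [[0,0,1.3],0]
    - [[0,1.5,0],0]
    - [[0,-3,0],0]
    - [[0,3,0],0]
    - [[0,-3,0],0]
    - [[0,3,0],0]
    - [[0,-3,0],0]
    - [[0,3,0],0]
    - [[0,-1.5,0],0]

```text
time_s: 32.8
tcp_pos: [0.5879, 0.0711, 0.2423]
eef_rot: [3.138, 0.002, -0.106]
contact_force: [0.7, 0.8, -2.8]
gripper_width: 0.787
grasp_force: 48.0
```

Request:
jog_arm:
  increments:
    - [[1,0,0],0]
    - [[-3,0,-2],0]
    - [[3,0,2],0]
    - [[-3,0,-2],0]
    - [[3,0,2],0]
    - [[-3,0,-2],0]
    - [[3,0,2],0]
    - [[-1,0,0],0]
    - [[0,0,0],0]
    - [[0,0,0],0]

```text
time_s: 33.8
tcp_pos: [0.5891, 0.0745, 0.2433]
eef_rot: [3.142, -0.001, -0.104]
contact_force: [0.0, 0.4, -1.6]
gripper_width: 0.789
grasp_force: 48.0
```

```bash
python3 - <<'E'
from h import *
s=manip.get_state();print(s["tcp_pos"],s["contact_force"],s["gripper_width"])
g=grab("scene");cv2.imwrite("pics/q.png",g);print(fit(g,s["tcp_pos"])[:2])
u,v=proj("scene",s["tcp_pos"]);print(u,v);asc("scene",u,v+40,50,46,g)
E
```

```text
[0.5891112  0.0744506  0.24333527] [ 0.02736218  0.44403011 -1.57162364] 0.7889674111550158
[(np.int64(345), 6, 0.044, 0.062), (np.int64(348), 106, 0.044, 0.068)]
370.4756568785219 126.14825382629066
120 ...........bkkkkkkkkkkkkkkkkkkkkkkkkPbkPPPPPPPPPPP
123 ...........bkkkkkkkkkkkkkkkkkkkkkkkkkkkPPPPPPPPPPP
126 ..........bkkkkkkkkkbkkkkkkbbbkkkkkkkkb.PPPPPPPPPP
129 ..........bbkkkkkkkkkkkkkkbbbbbkkkkb.......PPPPPPP
132 .........bbbkkkkkkkkkkkkbbbbbkbbkkk............PPP
135 ..........bbkkkkkkkkkkkbbbbbbbbbkkb...............
138 ...........bkkkkkkkkkkbbbbbbbbbkkkP...............
141 ............bkkkkkkkkbbbbbbbbbbbkkP...............
144 ..............bkkkkkkbPPPbbbbbbkkk................
147 ................kkkkkbPbbbPbbbbbkP................
150 ................bkkkkbbbPPPP......................
153 ................bkkkkbbbPP........................
156 ................bkkkkbbbPPPP.................bb...
159 .................PkkbPbbPPbPPP...............bbbbb
162 ................PPPPPPPPPbbPPbPPP...........bbbbbb
165 ............PPPPPPPPbPbPPbbbbbbbPPP.........bbbbbb
168 .........PPPPPPPPPbbPPPPbbbbbbbbbPPPPPP.....bbbbbb
171 .........b.PPPPPPPPPPbPbbbbPbPbPPbbPPPPPP..PPbbbbb
174 .........bbbPPPPPPPPPPbbbPPPPbPbbbPPPPPPPPPPPPPbbb
177 .........PPbbbbPPPPPPPPPbPPPbbPbPPPPPPPPPPPPPPPPP.
180 .......b.PPPbbbbbPPPPPPPPPPPPPPPPPPPPPPPPPPPPP....
183 ....bbbPPPPPPbbbbbbPPPPPPPPPPPPPPPPPPPPP.PP.......
186 .....bbbPPPPPPPPbbbbbPPPPPPPPPPPPPPPPPPPP.........
189 ...bbbb...PPPPbbbPPbbbbPPPPPPPPPPPPPPPPPP.........
192 ...bbbb....PPPbbPPPPbbbbbPPPPPPPPPPPPPPPPP........
195 ....bbb.......bbPPP.PPPbPPPPPPPPPPPPPPPPP....b....
198 ....bbbb........PPPPPPPPPPPPPPPPPPPPP.....bbbbb...
201 ....bbb.........PPPPPP.PPPPPPPPPPP.....bbbbbbbb...
204 ....bbb.......bbbbbbPPPPPPPPPPP....bbbbbbbbbbb....
207 ....bbb....bbbbbbbbbP.PPPPPP....bbbbbbb...bbbb....
210 ....bbbbbbbbbbb..b.bbbbb.....bbbbbbb......bbbb....
```

Request:
jog_arm:
  increments:
    - [[-3,0,0.3],0]
    - [[-2,0,0.3],0]
    - [[-1,0,0],0]
    - [[0,0,0],0]
    - [[3.5,0,0],0]
    - [[3.5,0,0],0]
    - [[-3.5,0,-1.5],0]
    - [[-2,0,0],0]
    - [[-1,0,0],0]
    - [[0,0,1.5],0]

```text
time_s: 34.85
tcp_pos: [0.5359, 0.0806, 0.2395]
eef_rot: [-3.14, -0.007, -0.104]
contact_force: [0.9, 0.2, -1.1]
gripper_width: 0.789
grasp_force: 48.1
```

Request:
jog_arm:
  increments:
    - [[3.5,0,0],0]
    - [[3.5,0,0],0]
    - [[-3.5,0,-1.5],0]
    - [[-2,0,0],0]
    - [[-1,0,0],0]
    - [[3.5,0,1.5],0]
    - [[3.5,0,0],0]
    - [[-3.5,0,-1.5],0]
    - [[0,0,0],0]
    - [[0,0,1.5],0]

```text
time_s: 35.85
tcp_pos: [0.5762, 0.0763, 0.2392]
eef_rot: [-3.14, -0.007, -0.104]
contact_force: [0.8, 0.7, -1.2]
gripper_width: 0.788
grasp_force: 48.1
```

```bash
cat >> h.py <<'E'
def pale(g,tcp,tag):
    cv2.imwrite(f"pics/{tag}.png",g)
    u,v=proj("scene",tcp);u,v=int(round(u)),int(round(v))
    p=g.astype(int);B,R=p[:,:,0],p[:,:,2];m=(R>55)&(R<125)&(R/np.maximum(B,1)<2.4)&(R-B>18)
    for y in range(v+8,v+34,2): print(y-v,''.join('P' if m[y,x] else 'b' if R[y,x]<75 and R[y,x]-B[y,x]>=12 else 'k' if R[y,x]<75 else '.' for x in range(u-26,u+26)))
E
python3 - <<'E'
from h import *
pale(cv2.imread("pics/q.png"),np.array([.5891,.0745,.2433]),"q2")
s=manip.get_state();print(s["tcp_pos"],s["contact_force"],s["gripper_width"])
pale(grab("scene"),s["tcp_pos"],"r")
E
```

```text
8 kkkkkkkkkkkkkkkkkkkkkkkbbbbbbbbbbbbbbbbkkkkkP.......
10 kkkkkkkkkkkkbbkkkkkkbbbbbbbbbbbbbbbbbbbbkkkkP.......
12 kkkkkkkkkkkkkkkkkkkkbbbbbbbbbbbbbbbbbbkkkkkkP.......
14 bkkkkkkkkkkkkkkkkkkbbbbbbbbbbbbbbbbbbbkkkkkbP.......
16 .bbbkkkkkkkkkkkkkkbbbbbbbbbbbbbbbbbbbbbkkkkbP.......
18 ....bkkkkkkkkkkkkbbbPPPPPPbbbbbbbbbbbbkkkkkP........
20 ......PbkkkkkkkkkbPPPPPPbbbbbbbbbbbbbkkkkkPP........
22 .......bkkkkkkkkkPPPPPbbPPPPPPPPbb....bbbbP.........
24 ........bkkkkkkkkPPPPbPPPPPPPPP.....................
26 ........kkkkkkkkkbPPbbPPPPPPPP......................
28 .......bbkkkkkkkkkbbbPPP.PPPP.......................
30 ........bbkkkkkkkkbbbbPPPPPPPPP.....................
32 ..........PkkkkkbPPPPPPPPPPPPPPPPP..................
[0.57623383 0.07632602 0.23919482] [ 0.84678159  0.69354896 -1.21402267] 0.7877507941438207
8 kkkkkkkkkkkkkbkkkkkkkkkbbbbbbbbbbbbbbbbkkkkkP.......
10 kkkkkkkkkkkkkbkkkkkkbbbbbbbbbbbbbbbbbbbkkkkkP.......
12 kkkkkkkkkkkkkkkkkkkkbbbbbbbbbbbbbbbbbbbkkkkkP.......
14 bbkkkkkkkkkkkkkkkkbbbbbbbbbbbbbbbbbbbbbkkkkbP.......
16 ..bbkkkkkkkkkkkkkbbbbbbbbbbbbbbbbbbbbbkkkkkPP.......
18 .....bbkkkkkkkkkkkbbbbbbbbbbbbbbbbbbbkkkkkkP........
20 .......bkkkkkkkkkkbbbbbbbbbbbbbbbbbbbbkkkkPP........
22 ........bkkkkkkkkkbbbbbbbbbbbbbbb......bbPP.........
24 ........bkkkkkkkkkbbbbbbbbbbbbbb....................
26 ........bkkkkkkkkkbbbbbbbbbbbb......................
28 ........bkkkkkkkkbbbbbbbbbbbP.P.....................
30 .........PbkkkkkkPbbbbbbbPPPPPPPPPP.................
32 ..........PPbkkkPP..PPPPPPPPPPPPPPPPPPP.............
```

The pale patches have gone from the cup's mouth after the jerks. I'll give two more strokes in case any blank is left deeper in.

Request:
jog_arm:
  increments:
    - [[-3,0,0],0]
    - [[-1,0,0],0]
    - [[0,0,0],0]
    - [[3.5,0,0],0]
    - [[3.5,0,0],0]
    - [[-3.5,0,-1.5],0]
    - [[-2,0,0],0]
    - [[-1,0,0],0]
    - [[0,0,1.5],0]
    - [[3.5,0,0],0]

```text
time_s: 36.9
tcp_pos: [0.5692, 0.0763, 0.233]
eef_rot: [3.14, 0.008, -0.103]
contact_force: [-0.2, -0.5, -1.9]
gripper_width: 0.79
grasp_force: 48.0
```

Request:
jog_arm:
  increments:
    - [[3.5,0,0],0]
    - [[-3.5,0,-1.5],0]
    - [[-2,0,0],0]
    - [[0,1.5,0],0]
    - [[0,-3,0],0]
    - [[0,3,0],0]
    - [[0,-1.5,0],0]
    - [[0,0,-1],0]
    - [[0,0,-2],0]
    - [[0,0,0],0]

```text
time_s: 37.9
tcp_pos: [0.5565, 0.0783, 0.2857]
eef_rot: [-3.14, -0.007, -0.104]
contact_force: [1.2, 0.2, -1.4]
gripper_width: 0.79
grasp_force: 48.1
```

```bash
python3 - <<'E'
from h import *
s=manip.get_state();print(s["tcp_pos"],s["contact_force"],s["gripper_width"])
g=grab("scene");pale(g,s["tcp_pos"],"s");print(fit(g,s["tcp_pos"])[:3])
E
```

```text
[0.55648915 0.07829488 0.2856933 ] [ 1.15193805  0.1764566  -1.44142785] 0.7902869923373979
8 kkkkkkkkkkkkkkkkkkkkkkbbbbbbbbbbbbbbbbbkkkkkbP......
10 kkkkkkkkkkkkkkkkkkkbbbbbbbbbbbbbbbbbbbbkkkkk........
12 kkkkkkkkkkkkkkkkkkbbbbbbbbbbbbbbbbbbbbbkkkkkP.......
14 kkkkkkkkkkkkkkkkkbbbbbbbbbbbbbbbbbbbbbbkkkkkP.......
16 bkkkkkkkkkkkkkkkbbbbbbbbbbbbbbbbbbbbbbbkkkkbP.......
18 ..bbkkkkkkkkkkkkkbbbbbbbbbbbbbbbbbbbbkkkkkkbP.......
20 ....bbkkkkkkkkkkkbbbbbbbbbbbbbbbbbbbbbkkkkbP........
22 ......bbkkkkkkkkkbbbbbbbbbbbbbbbbbbbbkkkkkPP........
24 .......bkkkkkkkkkbbbbbbbbbbbbbbbb.....bbbPP.........
26 .......bkkkkkkkkkbbbbbbbbbbbbbbb....................
28 .......bkkkkkkkkkkbbbbbbbbbbbb......................
30 .......bbkkkkkkkkbbbbbbbbbbb........................
32 .........PkkkkkkP.bbbbbb............................
[(np.int64(115), 118, 0.044, 0.068), (np.int64(121), 114, 0.044, 0.068), (np.int64(124), 122, 0.044, 0.068)]
```

The cup now looks empty. I'll right it on the +x rim again, following an arc around the rim edge.

Request:
jog_arm:
  increments:
    - [[3.5,0,0],0]
    - [[3.5,0,0],0]
    - [[3.5,0,0],0]
    - [[3.5,0,0],0]
    - [[3.4,0,0],0]
    - [[0,0,4],0]
    - [[0,0,4],0]
    - [[0,0,3.8],0]
    - [[0,0,0],0]
    - [[0,0,0],0]

```text
time_s: 38.95
tcp_pos: [0.7265, 0.06, 0.1624]
eef_rot: [3.141, 0.003, -0.104]
contact_force: [0.1, -0.3, -1.1]
gripper_width: 0.785
grasp_force: 48.0
```

Request:
jog_arm:
  increments:
    - [[-0.6,0,0],0]
    - [[-0.6,0,0],0]
    - [[-0.5,0,-0.1],0]
    - [[-0.3,0,-0.5],0]
    - [[0,0,0],0]

```text
time_s: 39.45
tcp_pos: [0.712, 0.0619, 0.175]
eef_rot: [-3.14, -0.015, -0.105]
contact_force: [11.0, -1.7, -3.9]
gripper_width: 0.786
grasp_force: 47.8
```

Request:
jog_arm:
  increments:
    - [[-0.3,0,-0.6],0]
    - [[-0.3,0,-0.7],0]
    - [[-0.3,0,-0.7],0]
    - [[0,0,0],0]

```text
time_s: 39.85
tcp_pos: [0.7044, 0.0623, 0.1969]
eef_rot: [-3.14, -0.019, -0.105]
contact_force: [12.1, -3.1, 0.8]
gripper_width: 0.786
grasp_force: 47.3
```

Request:
jog_arm:
  increments:
    - [[-0.5,0,-0.9],0]
    - [[-0.6,0,-0.9],0]
    - [[-0.8,0,-0.9],0]
    - [[-0.8,0,-0.8],0]
    - [[0,0,0],0]

```text
time_s: 40.35
tcp_pos: [0.6743, 0.0659, 0.2312]
eef_rot: [-3.14, -0.012, -0.105]
contact_force: [5.1, -1.0, 8.3]
gripper_width: 0.784
grasp_force: 39.6
```

Request:
jog_arm:
  increments:
    - [[-1,0,-0.6],0]
    - [[-1,0,-0.4],0]
    - [[-1,0,-0.2],0]
    - [[-1,0,0],0]
    - [[0,0,0],0]

```text
time_s: 40.85
tcp_pos: [0.6324, 0.0701, 0.2407]
eef_rot: [-3.141, -0.006, -0.104]
contact_force: [2.2, -1.7, 8.3]
gripper_width: 0.789
grasp_force: 33.8
```

```bash
python3 - <<'E'
from h import *
s=manip.get_state();print(s["tcp_pos"],s["contact_force"],s["gripper_width"])
g=grab("scene");pale(g,s["tcp_pos"],"t");print(fit(g,s["tcp_pos"])[:4])
E
```

```text
[0.63238162 0.07013804 0.24065143] [ 2.16956531 -1.65728077  8.26095734] 0.7886199310005509
8 kkkkkkkkkkkbb.PbkkkkkkkkkbbbbbbbbbbbbbkkkkkkP.......
10 kkkkkkkkkkbbbbbkkkkkkkbbbbbbbbbbbbbbbbbbbkkkP.......
12 kkkkkkkkkkkbPbkkkkkkbbbbbbbbbbbbbbbbbbbbbbbb........
14 kkkkkkkkkkkkkkkkkkkkbbbbbbbbbbbbbbbbbbbbbbbb........
16 Pbbkkkkkkkkkkkkkkkbbbbbbbbbbbbbbbbbbbbbbbbbbb.......
18 ....bbkkkkkkkkkkkkbbbbbbbbbbbbbbbbbbbbbbbbbbb.......
20 ......Pbkkkkkkkkkbbbbbbbbbbbbbbbbbbbbbbbbbbbb......b
22 ......Pbkkkkkkkkkbbbbbbbbbbbbbbbbbbbbbbbbbbb......bb
24 .....PPkkkkkkkkkkkbbbbbbbbbbbbbbbbbbbbbbbbb.......bb
26 PPPPPPbkkkkkkkkkkbbbbbbbbbbbbbbbbbbbbbbbbbb.......bb
28 PPPPPPbkkkkkkkkkkkbbbbbbbbbbbbbbbbbbbbbbbb.......bbb
30 PPPPPPbkkkkkkkkkkbbbbbbbbbbbbbbbbbbbbbbbb........bbb
32 PPPPPPPbkkkkkkkkkbbbbbbbbbbbbbbbbbbbbbbb.........bbb
[(np.int64(491), 2, 0.044, 0.062), (np.int64(497), -2, 0.044, 0.062), (np.int64(506), -6, 0.044, 0.062), (np.int64(518), 6, 0.044, 0.062)]
```

Request:
jog_arm:
  increments:
    - [[0,0,-2],0]
    - [[0,0,-2.5],0]
    - [[-3.37,-3,0],0]
    - [[-3.37,-3,0],0]
    - [[-3.37,-3,0],0]
    - [[-3.37,-3,0],0]
    - [[-3.37,-3,0],0]
    - [[-3.37,-3,0],0]
    - [[0,0,0],0]
    - [[0,0,0],0]

```text
time_s: 41.9
tcp_pos: [0.4477, 0.2706, 0.2815]
eef_rot: [3.141, 0.001, -0.101]
contact_force: [0.8, -0.1, -1.6]
gripper_width: 0.785
grasp_force: 33.4
```

```bash
python3 - <<'E'
from h import *
s=manip.get_state();print(s["tcp_pos"],s["contact_force"],s["gripper_width"])
g=grab("scene");pale(g,s["tcp_pos"],"u");print(fit(g,s["tcp_pos"])[:4])
t=grab("top");cv2.imwrite("pics/ut.png",t)
# blanks in hopper: top view map
p=t.astype(int)
for y in range(160,216,1): print(y,''.join(chr(48+min(9,int(v)//20)) for v in p[y,238:294,1]))
E
```

```text
[0.44768627 0.27060041 0.28146768] [ 0.80591139 -0.12956494 -1.57842045] 0.7851951154639041
8 ..PkkkkkkkkkkbPPbkkkkkbbbbbbbbPPPPbkkkkkkPP.........
10 ..PbkkkkkkkkkkbbkkkkbbbbbbbbbbbbbbbbbbkkbP..........
12 ...P.kkkkkkkkkkkkkkkbbkbbbbbbbbbbbbbbbbbPP..........
14 .......P.kkkkkkkkkkbbbbbbbbbbbbbbbbbbbbbPP..........
16 .........PkkkkkkkkbbbbbbbbbbbbbkbbbbbbbbbP..........
18 .........PkkkkkkkkkbbbbbbbbbbbbbbbbbbbbbbP..........
20 .........PkkkkkkkkkbbbbbbbbbbbbbbbbbbbbbP...........
22 .........PkkkkkkkkkbbbbbbbbbbbbbbbbbbbbPP...........
24 .........PkkkkkkkkkbbbbbbbbbbbbbbbbbbbPP............
26 .........PkkkkkkkkkbbbbbbbbbbbbbbbbbbPP.............
28 ..........PbkkkkkkkbbbbbbbbbbbbbbbbbPP..............
30 ...........PbkkkkkbbbbbbbbbbbbbbbbbbP...............
32 ...........PbbbbbbbbbbbkbbbbbbbbbbbP................
[(np.int64(404), 10, 0.044, 0.062), (np.int64(408), 2, 0.044, 0.062), (np.int64(411), 6, 0.044, 0.062), (np.int64(433), -2, 0.044, 0.062)]
160 44444444443333333333333444444444444444444433333444434444
161 44444444443222222222233333333344444444444444444444433334
162 4444444444443333
[... 2573 characters left out ...]
66654566677777778753344444444
205 44567777788888888888887776777665666677777778753344444444
206 44554555667777777888888887887777777777777778642344444444
207 44443333334445556677777778888878888887777788742344444444
208 44444432222223333344455566777777788888888888632344444444
209 44444444444333333322233333444556667677777787633344444444
210 44444556666666555543333322222333344445556676533444444444
211 44444566677777777766665544433333222222333344323444444444
212 44333344555667777777787766666544444333333332233444444445
213 43222223333344445566777777778766666666655544444444444445
214 43222222222223233333444445667777777787777776664444444445
215 43222222222222322222222223334444566666677777774444444445
```

Request:
jog_arm:
  increments:
    - [[0,0,4],0]
    - [[0,0,4],0]
    - [[0,0,4],0]
    - [[0,0,2.5],0]
    - [[0,0,1.2],0]
    - [[0,0,0],0]
    - [[0,0,0],0]

```text
time_s: 42.7
tcp_pos: [0.4507, 0.2701, 0.1259]
eef_rot: [-3.141, -0.001, -0.106]
contact_force: [-0.1, -0.3, -0.5]
gripper_width: 0.785
grasp_force: 33.4
```

Request:
jog_arm:
  increments:
    - [[0,0,0.4],0]
    - [[0,0,0.4],0]
    - [[0,0,0],0]

```text
time_s: 43.0
tcp_pos: [0.4496, 0.2704, 0.1173]
eef_rot: [-3.141, -0.001, -0.104]
contact_force: [0.1, 0.3, -1.9]
gripper_width: 0.789
grasp_force: 33.4
```

Request:
jog_arm:
  increments:
    - [[0,0,0.3],0]
    - [[0,0,0.3],0]
    - [[0,0,0],0]

```text
time_s: 43.3
tcp_pos: [0.449, 0.2701, 0.1104]
eef_rot: [3.141, 0.001, -0.104]
contact_force: [-1.1, 0.1, -1.9]
gripper_width: 0.786
grasp_force: 33.4
```

Request:
jog_arm:
  increments:
    - [[0,0,0.3],0]
    - [[0,0,0.2],0]
    - [[0,0,0],0]

```text
time_s: 43.6
tcp_pos: [0.4507, 0.2704, 0.1085]
eef_rot: [-3.141, -0.002, -0.104]
contact_force: [-4.3, -4.3, 15.5]
gripper_width: 0.783
grasp_force: 34.4
```

Request:
jog_arm:
  increments:
    - [[0,0,0.3],0]
    - [[0,0,0.2],0]
    - [[0,0,0],0]

```text
time_s: 43.9
tcp_pos: [0.453, 0.272, 0.1072]
eef_rot: [-3.138, -0.006, -0.104]
contact_force: [-7.3, -4.9, 33.6]
gripper_width: 0.787
grasp_force: 40.6
```

Request:
jog_arm:
  increments:
    - [[0,0,-0.5],0]
    - [[0,0,-0.2],0]
    - [[0,0,0],0]

```text
time_s: 44.2
tcp_pos: [0.4495, 0.2703, 0.1079]
eef_rot: [-3.141, -0.0, -0.104]
contact_force: [0.1, -0.8, 3.8]
gripper_width: 0.783
grasp_force: 38.5
```

Request:
jog_arm:
  increments:
    - [[0,0,0],0]
    - [[0,0,0],0]
    - [[0,0,0],0]
    - [[0,0,0],0]
    - [[0,0,-3],0]
    - [[0,0,-4],0]
    - [[0,0,-4],0]
    - [[0,0,-4],0]
    - [[0,0,-4],0]
    - [[0,0,0],0]
  hand: 0

```text
time_s: 45.2
tcp_pos: [0.4524, 0.2718, 0.3052]
eef_rot: [-3.134, -0.011, -0.104]
contact_force: [0.1, -0.2, 0.5]
gripper_width: 1.0
grasp_force: 0.0
```

Request:
jog_arm:
  increments:
    - [[0,4.5,0],0]
    - [[0,4.5,0],0]
    - [[0,4.5,0],0]
    - [[0,4.5,0],0]
    - [[0,4.5,0],0]
    - [[0,4.5,0],0]
    - [[0,4.5,0],0]
    - [[0,4.5,0],0]
    - [[0,4.5,0],0]
    - [[0,4.5,0],0]

```text
time_s: 46.2
tcp_pos: [0.4017, -0.179, 0.2973]
eef_rot: [-3.141, 0.0, -0.105]
contact_force: [1.0, -0.0, -0.3]
gripper_width: 0.998
grasp_force: 0.0
```

```bash
python3 - <<'E'
from h import *
s=manip.get_state();print(s["tcp_pos"],s["contact_force"],s["gripper_width"])
for n in("top","scene"):
    g=grab(n);cv2.imwrite(f"pics/v_{n}.png",g);o=cv2.imread(f"pics/{n}0.png")
    d=(np.abs(g.astype(int)-o.astype(int)).max(2)>35).astype(np.uint8)
    d=cv2.morphologyEx(d,cv2.MORPH_CLOSE,np.ones((5,5)))
    k,l,st,c=cv2.connectedComponentsWithStats(d)
    for i in range(1,k):
        if st[i,4]>12: print(n,st[i],c[i].round(),g[l==i].mean(0).round(),o[l==i].mean(0).round())
t=cv2.imread("pics/v_top.png").astype(int)
for y in range(225,275,2): print(y,''.join(chr(48+min(9,int(v)//20)) for v in t[y,150:230,1]))
E
```

```text
[ 0.40169783 -0.17897732  0.2973041 ] [ 1.01201251 -0.01917149 -0.25199262] 0.9976822261852106
top [264 172  11  11  76] [269. 177.] [ 82. 126. 146.] [ 79. 116. 145.]
top [251 186  30  19 200] [264. 194.] [ 75. 115. 138.] [ 92. 134. 166.]
top [  210   212   358   188 24539] [398. 323.] [58. 76. 90.] [ 45.  76. 117.]
top [166 234  45  31 875] [187. 249.] [ 36.  63. 103.] [39. 67. 97.]
top [605 385  35  15 380] [622. 393.] [ 51.  86. 134.] [17. 23. 34.]
scene [170   0  20  28 325] [178.  12.] [32. 33. 18.] [73. 79. 81.]
scene [214   0   4  13  32] [216.   5.] [49. 50. 49.] [28. 28. 12.]
scene [ 184    0  106  238 7447] [242. 131.] [38. 60. 80.] [ 51.  84. 120.]
scene [156  29  42  13 155] [181.  36.] [55. 59. 48.] [67. 74. 72.]
scene [145  37  21  47 449] [154.  58.] [66. 68. 57.] [64. 68. 58.]
scene [176  48  41  18 402] [196.  58.] [62. 67. 68.] [39. 39. 24.]
scene [184  89  25   8 132] [195.  93.] [16. 13. 13.] [58. 64. 64.]
scene [168 105   4  21  65] [169. 117.] [24. 35. 51.] [ 41.  73. 111.]
scene [361 133  36  33 575] [381. 146.] [ 37.  73. 117.] [27. 54. 87.]
scene [167 142  16
[... 1624 characters left out ...]
34344444444444444444
259 44444444444444444444444444444432111111111112222222222111223443444444444444444444
261 44444444444444444444444444444444321111111111111222212222334444444444444444444444
263 55555454555545454554444454444444443322222212222222222234444444444444444444444444
265 55555555555555555454544444444444444444444333333333344444444444444444444444444444
267 55555555555554545454555444545455555555555555555555555555554454454444444444444444
269 55555555555555555555555555555555555555555555555555555445444444444554444544444444
271 55555555555555555555555555555554555454455454444444445444444454544554555555455455
273 54545454555555444444444444444444444444444444444444444454444444444444444444444444
```

```bash
cat >> h.py <<'E'
def box(m,c,yaw,sx,sy,z0,z1):
    R=np.array([[np.cos(yaw),-np.sin(yaw)],[np.sin(yaw),np.cos(yaw)]])
    P=[proj("top",(*(np.array(c)+R@(a*sx/2,b*sy/2)),z)) for a in(-1,1) for b in(-1,1) for z in(z0,z1)]
    k=np.zeros(m.shape,np.uint8);cv2.fillConvexPoly(k,(cv2.convexHull(np.array(P,np.float32))*16).astype(np.int32),1,shift=4);return k>0
def fitbox(g,win,c0,yaw,sx,sy,z0,z1):
    u0,u1,v0,v1=win;m=np.zeros(g.shape[:2],bool);m[v0:v1,u0:u1]=(g.astype(int).sum(2)<170)[v0:v1,u0:u1]
    r=[]
    for dx in np.arange(-.02,.021,.002):
        for dy in np.arange(-.02,.021,.002):
            k=box(m,(c0[0]+dx,c0[1]+dy),yaw,sx,sy,z0,z1);r.append(((k^m).sum(),c0[0]+dx,c0[1]+dy))
    r.sort();return np.round(np.mean(r[:4],0),4)
E
python3 - <<'E'
from h import *
o=cv2.imread("pics/top0.png");g=cv2.imread("pics/v_top.png")
for im in(o,g):
    print(fitbox(im,(424,450,184,210),(.5834,-.3676),.094,.024,.032,0.005,.055), fitbox(im,(200,224,168,198),(.603,.212),-.105,.034,.014,.076,.124))
s=lambda im:im[150:235,345:420].astype(int)
print(np.abs(s(o)-s(g)).max(2)[:60].mean())
E
```

```text
[91.5     0.5859 -0.3641] [93.25   0.604  0.213]
[121.5      0.5859  -0.3641] [119.75     0.6015   0.2085]
8.337111111111112
```

Request:
jog_arm:
  increments:
    - [[3.37,2.78,0],0]
    - [[3.37,2.78,0],0]
    - [[3.37,2.78,0],0]
    - [[3.37,2.78,0],0]
    - [[3.37,2.78,0],0]
    - [[3.37,2.78,0],0]
    - [[0,0,0],-8.5]
    - [[0,0,0],-8.5]
    - [[0,0,0],-8.5]
    - [[0,0,0],-8.5]
  hand: 0.35

```text
time_s: 47.3
tcp_pos: [0.5866, -0.3632, 0.2963]
eef_rot: [-3.139, 0.001, 0.496]
contact_force: [-0.2, 0.6, 0.4]
gripper_width: 0.65
grasp_force: 0.0
```

Request:
jog_arm:
  increments:
    - [[0,0,0],-8.5]
    - [[0,0,0],-8.5]
    - [[0,0,0],-8.5]
    - [[0,0,0],-8.5]
    - [[0,0,0],-8.5]
    - [[0,0,0],-8.5]
    - [[0,0,0],-8.5]
    - [[0,0,0],-7.9]
    - [[0,0,4],0]
    - [[0,0,4],0]

```text
time_s: 48.3
tcp_pos: [0.5876, -0.3638, 0.2185]
eef_rot: [3.138, 0.002, 1.666]
contact_force: [-0.2, 0.2, -0.2]
gripper_width: 0.647
grasp_force: 0.0
```

Request:
jog_arm:
  increments:
    - [[0,0,0],0]
    - [[0,0,0],0]

```text
time_s: 48.5
tcp_pos: [0.5858, -0.3631, 0.2164]
eef_rot: [-3.139, -0.003, 1.666]
contact_force: [1.3, -0.4, 0.4]
gripper_width: 0.651
grasp_force: 0.0
```

Request:
jog_arm:
  increments:
    - [[-0.2,0,4],0]
    - [[0,0,4],0]
    - [[0,0,3],0]
    - [[0,0,1.4],0]
    - [[0,0,0],0]
    - [[0,0,0],0]

```text
time_s: 49.1
tcp_pos: [0.588, -0.3672, 0.0965]
eef_rot: [3.139, 0.002, 1.665]
contact_force: [0.4, 0.1, -0.3]
gripper_width: 0.65
grasp_force: 0.0
```

Request:
jog_arm:
  increments:
    - [[0,0,0],0]
    - [[0,0,0],0]
    - [[0,0,0],0]
    - [[0,0,0],0]
    - [[0,0,0],0]
  hand: 1
  newtons: 80

```text
time_s: 49.6
tcp_pos: [0.5877, -0.3674, 0.0967]
eef_rot: [3.139, 0.003, 1.666]
contact_force: [-1.5, -0.5, 6.2]
gripper_width: 0.268
grasp_force: 79.4
```

Request:
jog_arm:
  increments:
    - [[0.4,-0.84,-0.05],0]
    - [[0.4,-0.84,0],0]
    - [[0.4,-0.84,0],0]
    - [[0.4,-0.84,0],0]
    - [[0.4,-0.84,0],0]
    - [[0,0,0],3.8]
    - [[0,0,0],3.8]
    - [[0,0,0],3.8]
    - [[0,0,0],0]
    - [[0,0,0],0]

```text
time_s: 50.6
tcp_pos: [0.5423, -0.3505, 0.0966]
eef_rot: [3.141, 0.001, 1.466]
contact_force: [-2.9, 1.5, 11.2]
gripper_width: 0.273
grasp_force: 79.9
```

```bash
cat >> h.py <<'E'
def tray(g,c0,yaw0):
    # fit tray rim outline (bright pale ring) by template: rim ring at z=.045
    p=g.astype(float);G=p[:,:,1]-0.6*p[:,:,2]+0.4*p[:,:,0]
    best=[]
    yy,xx=np.mgrid[:400,:640]
    def ring(c,yaw,h): 
        R=np.array([[np.cos(yaw),-np.sin(yaw)],[np.sin(yaw),np.cos(yaw)]])
        P=np.array([proj("top",(*(np.array(c)+R@(a*h,b*h)),.045)) for a,b in((-1,-1),(1,-1),(1,1),(-1,1))])
        k=np.zeros((400,640),np.uint8);cv2.fillConvexPoly(k,np.round(P*16).astype(np.int32),1,shift=4);return k>0
    for dy in np.arange(-3,3.1,1.):
      for dx in np.arange(-.012,.0121,.002):
        for ey in np.arange(-.012,.0121,.002):
          c=(c0[0]+dx,c0[1]+ey);w=yaw0+np.radians(dy)
          r=ring(c,w,.056)&~ring(c,w,.0505);o=ring(c,w,.0615)&~ring(c,w,.056)
          best.append((G[r].mean()-G[o].mean(),*c,np.degrees(w)))
    best.sort(reverse=True);return np.round(np.mean(best[:5],0),4)
E
python3 - <<'E'
from h import *
s=manip.get_state();print(s["tcp_pos"],s["eef_rot"],s["contact_force"],s["gripper_width"])
print(tray(cv2.imread("pics/top0.png"),(.5693,-.2183),.094))
g=grab("top");cv2.imwrite("pics/w.png",g)
y=s["eef_rot"][2];print(tray(g,s["tcp_pos"][:2]+.15*np.array([np.cos(y),np.sin(y)]),y-np.pi/2), s["tcp_pos"][:2]+.15*np.array([np.cos(y),np.sin(y)]))
print("unit",px("top",371,158,0))
E
```

```text
[ 0.54228411 -0.35045978  0.09658871] [3.14116157e+00 5.87770869e-04 1.46576837e+00] [-2.94790378  1.54762534 11.24334867] 0.2726937946949508
[30.6031  0.5733 -0.2187  5.9858]
[33.2491  0.56   -0.2017 -5.6177] [ 0.55800936 -0.20128633]
unit [ 0.70105732 -0.19808718  0.        ]
```

```bash
python3 - <<'E'
from h import *
def ringfit(g,c0,w0,z,ho,hi):
    p=g.astype(float);G=p[:,:,1]
    def poly(c,w,hx,hy):
        R=np.array([[np.cos(w),-np.sin(w)],[np.sin(w),np.cos(w)]])
        P=np.array([proj("top",(*(np.array(c)+R@(a*hx,b*hy)),z)) for a,b in((-1,-1),(1,-1),(1,1),(-1,1))])
        k=np.zeros((400,640),np.uint8);cv2.fillConvexPoly(k,np.round(P*16).astype(np.int32),1,shift=4);return k>0
    B=[]
    for d in np.arange(-3,3.1,1.):
     for dx in np.arange(-.01,.0101,.002):
      for dy in np.arange(-.01,.0101,.002):
        c=(c0[0]+dx,c0[1]+dy);w=w0+np.radians(d)
        m=poly(c,w,*ho);r=m&~poly(c,w,*hi);o=poly(c,w,ho[0]+.005,ho[1]+.005)&~m
        i=poly(c,w,*hi)&~poly(c,w,hi[0]-.005,hi[1]-.005)
        B.append((G[r].mean()-.6*G[o].mean()-.4*G[i].mean(),*c,np.degrees(w)))
    B.sort(reverse=True);return np.round(np.mean(B[:5],0),4)
for f in("top0","v_top","w"): print(f,ringfit(cv2.imread(f"pics/{f}.png"),(.5888,.0759),-.105,.135,(.053,.05),(.045,.042)))
print(ringfit(cv2.imread("pics/w.png"),(.559,-.2015),-.1,.045,(.056,.056),(.051,.051)))
E
```

```text
top0 [46.0683  0.5908  0.0779 -7.0161]
v_top [49.4477  0.5908  0.0779 -7.0161]
w [52.4359  0.5908  0.0779 -7.0161]
[28.0274  0.5598 -0.2015 -5.5296]
```

Request:
jog_arm:
  increments:
    - [[0,-0.2,0],0.7]
    - [[2,0,0],0]
    - [[2,0,0],0]
    - [[2,0,0],0]
    - [[2,0,0],0]
    - [[2,0,0],0]
    - [[2,0,0],0]
    - [[2,0,0],0]
    - [[0,0,0],0]
    - [[0,0,0],0]

```text
time_s: 51.65
tcp_pos: [0.5577, -0.2102, 0.0966]
eef_rot: [3.139, -0.0, 1.455]
contact_force: [1.4, 4.7, 11.8]
gripper_width: 0.264
grasp_force: 80.1
```

```bash
python3 - <<'E'
from h import *
s=manip.get_state();print(s["tcp_pos"],s["eef_rot"],s["contact_force"],s["gripper_width"])
g=grab("top");cv2.imwrite("pics/x.png",g)
y=s["eef_rot"][2];c=s["tcp_pos"][:2]+.15*np.array([np.cos(y),np.sin(y)]);t=tray(g,c,y-np.pi/2);print(t,c)
w=np.radians(-6.6);d=c-np.array([.589,.078]);print("stand frame robot",d@[np.cos(w),np.sin(w)],d@[-np.sin(w),np.cos(w)])
d=t[1:3]-np.array([.5908,.0779]);print("cam",d@[np.cos(w),np.sin(w)],d@[-np.sin(w),np.cos(w)])
E
```

```text
[ 0.55770452 -0.21016467  0.09660852] [ 3.13915577e+00 -3.59847405e-04  1.45527371e+00] [ 1.39236345  4.72111746 11.76032494] 0.26432624783510633
[39.3951  0.5754 -0.0612 -6.019 ] [ 0.57499439 -0.06116447]
stand frame robot 0.002082378790172717 -0.13985195880567036
cam 0.0006898170433116683 -0.1399481838126053
```

Request:
jog_arm:
  increments:
    - [[1.5,-0.12,0],0.3]
    - [[1.5,0,0],0]
    - [[1.5,0,0],0]
    - [[1.5,0,0],0]
    - [[0,0,0],0]

```text
time_s: 52.2
tcp_pos: [0.5637, -0.1513, 0.0966]
eef_rot: [3.139, 0.001, 1.451]
contact_force: [-0.6, 0.3, 10.6]
gripper_width: 0.272
grasp_force: 80.0
```

Request:
jog_arm:
  increments:
    - [[1.6,0,0],0]
    - [[1.6,0,0],0]
    - [[1.6,0,0],0]
    - [[1.6,0,0],0]
    - [[1.6,0,0],0]
    - [[0,0,0],0]
    - [[0,0,0],0]

```text
time_s: 52.9
tcp_pos: [0.5735, -0.0717, 0.0966]
eef_rot: [3.139, 0.0, 1.45]
contact_force: [0.4, 2.1, 10.4]
gripper_width: 0.271
grasp_force: 80.1
```

Request:
jog_arm:
  increments:
    - [[0,0,0],0]
    - [[0,0,0],0]
    - [[0,0,0],0]
    - [[0,0,0],0]
    - [[0,0,-4],0]
    - [[0,0,-4],0]
    - [[0,0,-4],0]
    - [[0,0,-4],0]
    - [[0,0,-4],0]
    - [[0,0,0],0]
  hand: 0.4

```text
time_s: 53.9
tcp_pos: [0.576, -0.0726, 0.3018]
eef_rot: [3.129, 0.001, 1.449]
contact_force: [0.6, -0.5, 0.7]
gripper_width: 0.601
grasp_force: 0.0
```

Request:
jog_arm:
  increments:
    - [[4.09,-0.06,0],0]
    - [[4.09,-0.06,0],0]
    - [[4.09,-0.06,0],0]
    - [[4.09,-0.06,0],0]
    - [[4.09,-0.06,0],0]
    - [[4.09,-0.06,0],0]
    - [[4.09,-0.06,0],0]
    - [[0,0,0],8.15]
    - [[0,0,0],8.15]
    - [[0,0,0],8.15]

```text
time_s: 54.9
tcp_pos: [0.6029, 0.2133, 0.2928]
eef_rot: [-3.14, 0.002, 1.018]
contact_force: [0.1, 1.0, -0.3]
gripper_width: 0.599
grasp_force: 0.0
```

Request:
jog_arm:
  increments:
    - [[0,0,0],8.15]
    - [[0,0,0],8.15]
    - [[0,0,0],8.15]
    - [[0,0,0],8.15]
    - [[0,0,0],8.15]
    - [[0,0,0],8.15]
    - [[0,0,0],8.15]
    - [[0,0,0],8.15]
    - [[0,0,0],0]
    - [[0,0,0],0]

```text
time_s: 55.9
tcp_pos: [0.6031, 0.2126, 0.2934]
eef_rot: [3.141, 0.001, -0.113]
contact_force: [-0.3, -1.3, 0.7]
gripper_width: 0.603
grasp_force: 0.0
```

```bash
python3 - <<'E'
from h import *
s=manip.get_state();print(s["tcp_pos"],s["eef_rot"])
g=grab("scene");cv2.imwrite("pics/y.png",g)
# handle fit in scene view
def hull(c,yaw):
    R=np.array([[np.cos(yaw),-np.sin(yaw)],[np.sin(yaw),np.cos(yaw)]])
    P=[proj("scene",(*(np.array(c)+R@(a*.017,b*.007)),z)) for a in(-1,1) for b in(-1,1) for z in(.076,.124)]
    k=np.zeros((400,640),np.uint8);cv2.fillConvexPoly(k,(cv2.convexHull(np.array(P,np.float32))*16).astype(np.int32),1,shift=4);return k>0
for f in("scene0","y"):
    im=cv2.imread(f"pics/{f}.png").astype(int);u,v=map(int,proj("scene",(.604,.213,.1)))
    m=np.zeros((400,640),bool);m[v-16:v+16,u-14:u+14]=(im.sum(2)<170)[v-16:v+16,u-14:u+14]
    r=sorted(((hull((.604+a,.213+b),-.115)^m).sum(),.604+a,.213+b) for a in np.arange(-.02,.021,.002) for b in np.arange(-.02,.021,.002))
    print(f,m.sum(),np.mean(r[:4],0))
E
```

```text
[0.60314646 0.21257482 0.29344878] [ 3.14105834e+00  1.24332643e-03 -1.12507627e-01]
scene0 244 [104.5      0.6025   0.2185]
y 296 [84.75    0.6065  0.216 ]
```

Request:
jog_arm:
  increments:
    - [[0.1,-0.1,4],0]
    - [[0,0,4],0]
    - [[0,0,3],0]
    - [[0,0,2.3],0]
    - [[0,0,0],0]
    - [[0,0,0],0]

```text
time_s: 56.55
tcp_pos: [0.6044, 0.2136, 0.1612]
eef_rot: [3.141, 0.001, -0.115]
contact_force: [0.8, 0.6, 1.1]
gripper_width: 0.602
grasp_force: 0.0
```

Request:
jog_arm:
  increments:
    - [[0,0,0],0]
    - [[0,0,0],0]
    - [[0,0,0],0]
    - [[0,0,0],0]
    - [[0,0,0],0]
    - [[0,0,0],0]
  hand: 1
  newtons: 80

```text
time_s: 57.15
tcp_pos: [0.6059, 0.2154, 0.1639]
eef_rot: [-3.138, -0.004, -0.116]
contact_force: [0.1, 4.9, 1.1]
gripper_width: 0.152
grasp_force: 78.4
```

Request:
jog_arm:
  increments:
    - [[0,-1.5,0],0]
    - [[0,-1.5,0],0]
    - [[0,-1.5,0],0]
    - [[0,-1.5,0],0]
    - [[0,-1.5,0],0]
    - [[0,-1,0],0]
    - [[0,-0.6,0],0]
    - [[0,-0.4,0],0]
    - [[0,0,0],0]
    - [[0,0,0],0]

```text
time_s: 58.15
tcp_pos: [0.6164, 0.3012, 0.1636]
eef_rot: [3.13, -0.001, -0.116]
contact_force: [-3.0, -26.3, 12.9]
gripper_width: 0.152
grasp_force: 80.3
```

Request:
jog_arm:
  increments:
    - [[0,-0.4,0],0]
    - [[0,0,0],0]
    - [[0,0,0],0]
    - [[0,0,0],0]
    - [[0,0,0],0]
    - [[0,0,0],0]
    - [[0,0,0],0]
    - [[0,0,0],0]
    - [[0,0,0],0]
    - [[0,0,0],0]

```text
time_s: 59.15
tcp_pos: [0.6165, 0.3018, 0.1634]
eef_rot: [3.124, 0.001, -0.116]
contact_force: [-5.6, -37.3, 16.6]
gripper_width: 0.154
grasp_force: 80.9
```

```bash
python3 - <<'E'
from h import *
t=grab("top");cv2.imwrite("pics/z.png",t);p=t.astype(int)
for y in range(160,216,2): print(y,''.join(chr(48+min(9,int(v)//20)) for v in p[y,238:294,1]))
E
```

```text
160 54445444443333333333344444444444444444444444334444444444
162 44444444444444333333323333333333333334444444444445544444
164 44444454568888888777666655544433333333222233333333333444
166 55455555678877777778888888888888877766665554433333333232
168 55544555678753223333344445566777777888888888888887533322
170 77777766788742222222322222222222233334444456667887654322
172 77777777888632333323333323333322233323222222235887433211
174 77777777887533333322323323333322223333323333246886434543
176 77777777887433333344433333333333322333333332357885335675
178 88888888886323333344444444334433223333333333368874324664
180 77777888875323333444444444345665335544344444468874346764
182 77777788874333345777765566666886457875444444578863467753
184 77777788864233335777777778876665356766777666788753577643
186 88777888753333335777777767787666666667888888888743677643
188 78888888742333445666644566678888888888877788888644677644
190 77788888642333356643468998767888887778754688888535787534
192 77777887533333356765688876778987788778754688887435776445
194 77777887433334356666655456887755578777644577887436776567
196 77778886423333577777556887544577777766666667886347776567
198 77778876323333567665458887668999866888888888875357775567
200 77778874223443344455546888777665557888888888874367765578
202 77888875434433567788766888886677888878888878863468765578
204 88888888888887888877666888888888888888777788753577763344
206 66655566677777888888888888888888878888886788743576754445
208 22222222333233333444456667777788888888888888743677643445
210 22223456666666666544333333323333344455666777534677643445
212 43333344556677777878888876666554444333333332335767533445
214 43323332233333333334444455677777788888887876776777544455
```

Request:
jog_arm:
  increments:
    - [[0,1,0],0]
    - [[0,1.5,0],0]
    - [[0,1.5,0],0]
    - [[0,1.5,0],0]
    - [[0,1.5,0],0]
    - [[0,1,0],0]
    - [[0,0.5,0],0]
    - [[0,0,0],0]
    - [[0,0,0],0]

```text
time_s: 60.1
tcp_pos: [0.6074, 0.227, 0.1638]
eef_rot: [3.141, -0.003, -0.116]
contact_force: [-1.2, -3.7, 6.7]
gripper_width: 0.148
grasp_force: 80.2
```

Request:
jog_arm:
  increments:
    - [[0,0,0],0]
    - [[0,0,0],0]
    - [[0,0,0],0]
    - [[0,0,0],0]
    - [[0,0,-3],0]
    - [[0,0,-4],0]
    - [[0,0,-4],0]
    - [[0,0,-3],0]
    - [[0,0,0],0]
  hand: 0.4

```text
time_s: 61.0
tcp_pos: [0.6086, 0.2289, 0.3081]
eef_rot: [-3.137, -0.01, -0.115]
contact_force: [0.2, -0.1, 0.3]
gripper_width: 0.603
grasp_force: 0.0
```

Request:
jog_arm:
  increments:
    - [[-3,2,0],-8.15]
    - [[0,0,0],-8.15]
    - [[0,0,0],-8.15]
    - [[0,0,0],-8.15]
    - [[0,0,0],-8.15]
    - [[0,0,0],-8.15]
    - [[0,0,0],-8.15]
    - [[0,0,0],-8.15]
    - [[0,0,0],-8.15]
    - [[0,0,0],-8.15]

```text
time_s: 62.0
tcp_pos: [0.5734, 0.2113, 0.2998]
eef_rot: [-3.139, 0.001, 1.313]
contact_force: [0.4, -0.0, -0.0]
gripper_width: 0.599
grasp_force: 0.0
```

Request:
jog_arm:
  increments:
    - [[0,0,0],-8.15]
    - [[0,0,0],0]
    - [[0,0,0],0]

```text
time_s: 62.3
tcp_pos: [0.5736, 0.2112, 0.3003]
eef_rot: [-3.14, 0.0, 1.446]
contact_force: [-0.6, 0.1, 0.5]
gripper_width: 0.6
grasp_force: 0.0
```

```bash
python3 - <<'E'
from h import *
s=manip.get_state();print(s["tcp_pos"],s["eef_rot"])
g=grab("top");cv2.imwrite("pics/aa.png",g)
print(fitbox(g,(200,224,168,198),(.603,.212),-.105,.034,.014,.076,.124))
print("traygrip pred",(.5735,-.0717),fitbox(g,(310,350,170,215),(.5735,-.0717),-.115,.024,.032,.005,.055))
p=g.astype(int)
for y in range(175,205,2): print(y,''.join(chr(48+min(9,int(v)//20)) for v in p[y,300:350,1]))
E
```

```text
[0.57363127 0.21122275 0.30033894] [-3.14007791e+00  4.24876520e-04  1.44573020e+00]
[94.5     0.6045  0.2145]
traygrip pred (0.5735, -0.0717) [ 1.405e+02  5.570e-01 -6.920e-02]
175 45555555555555555555555555555555555555555555555555
177 45555555555555555555555555555555555555555555555555
179 55555555555555555555555555555555555555555555555555
181 55555555555555555555555555555555555555555555555555
183 55555555555555555555555555555555555555555555555555
185 55555555555555555555555555555555555555555555555555
187 55555555555555555555555555555555555555555555555555
189 55555555555555555555555555555555555555555555555555
191 55555555555555555555555555555555555555555555555555
193 76665555555555555555555555555555555555555555555555
195 88888888888777776676532333333333455555555555555555
197 88888888888888888887533333332323466555555555555555
199 88888888888888888875333333332223587555555555555555
201 89999998888888888875323333333323577555555555555555
203 88899999999999999875212222222223566555555555555555
```

```bash
python3 - <<'E'
from h import *
g=cv2.imread("pics/aa.png");print(proj("top",(.5735,-.0717,.055)),proj("top",(.5735,-.0717,.0)))
p=g.astype(int)
for y in range(190,222): print(y,''.join(chr(48+min(9,int(v)//20)) for v in p[y,290:350,1]))
for yaw in(-.115,0,-.25,.1): print(yaw,fitbox(g,(312,340,190,212),(.562,-.0717),yaw,.024,.032,.005,.055))
E
```

```text
[326.09623583 199.36405657] [325.6162396  202.84320808]
190 754444555555555555555555555555555555555555555555555555555555
191 754444555555555555555555555555555555555555555555555555555555
192 654555555555555555555555555555555555555555555555555555555555
193 645777777776665555555555555555555555555555555555555555555555
194 656788888888877777676666555555543444455445555555555555555555
195 656788999988888888888777776676532333333333455555555555555555
196 656778888888889888888888888888632333333233455555555555555555
197 656778888888888888888888888887533333332323466555555555555555
198 657778888888888888888888888886433333333323587555555555555555
199 557788888888888888888888888875333333332223587555555555555555
200 557888888888888888888888888875333333333223577555555555555555
201 567899999989999998888888888875323333333323577555555555555555
202 557889999999999999999999989875322222222223576555555555555555
203 446677778888899999999999999875212222222223566555555555555555
204 434445555667777788888999999864322211212124665555555555555555
205 344455555555545555666777788765433222222235775555555555555555
206 
[... 491 characters left out ...]
555555555555555555555555
214 445555555555555555555555555555555555555555555555555555555555
215 445555555555555555555555555555555555555555555555555555555545
216 455555555555555555555555555555555555555555555555555555555555
217 455555555555555555555555555555555555555555445555555555555555
218 445555555555555555555555555555555555555555555555555555555555
219 445555555555555555555555555555555555555555555555555555555555
220 345555555555555555555555555555555555555555555555555555555555
221 245555555555555555555555555555555555555555555555555555555556
-0.115 [ 1.39e+02  5.54e-01 -6.92e-02]
0 [ 1.40e+02  5.57e-01 -6.57e-02]
-0.25 [ 1.380e+02  5.595e-01 -6.970e-02]
0.1 [ 1.4475e+02  5.5800e-01 -6.9200e-02]
```

Request:
jog_arm:
  increments:
    - [[-4.01,0.5,0],0]
    - [[-4.01,0.5,0],0]
    - [[-4.01,0.5,0],0]
    - [[-4.01,0.5,0],0]
    - [[-4.01,0.5,0],0]
    - [[-4.01,0.5,0],0]
    - [[-4.01,0.5,0],0]
    - [[0,0,4],0]
    - [[0,0,4],0]
    - [[0,0,0],0]

```text
time_s: 63.35
tcp_pos: [0.5703, -0.0716, 0.2149]
eef_rot: [-3.129, -0.001, 1.446]
contact_force: [-1.7, -0.6, -1.1]
gripper_width: 0.6
grasp_force: 0.0
```

Request:
jog_arm:
  increments:
    - [[0,0,4],0]
    - [[0,0,4],0]
    - [[0,0,3],0]
    - [[0,0,1.4],0]
    - [[0,0,0],0]
    - [[0,0,0],0]

```text
time_s: 63.95
tcp_pos: [0.5761, -0.0718, 0.0992]
eef_rot: [3.139, 0.0, 1.449]
contact_force: [0.3, -1.0, 0.5]
gripper_width: 0.594
grasp_force: 0.0
```

Request:
jog_arm:
  increments:
    - [[0,0,0],0]
    - [[0,0,0],0]
    - [[0,0,0],0]
    - [[0,0,0],0]
    - [[0,0,0],0]
  hand: 1
  newtons: 80

```text
time_s: 64.45
tcp_pos: [0.5759, -0.072, 0.0999]
eef_rot: [3.139, 0.0, 1.449]
contact_force: [-1.8, 0.3, 6.2]
gripper_width: 0.266
grasp_force: 79.2
```

Request:
jog_arm:
  increments:
    - [[-1,0,0],0]
    - [[-2,0,0],0]
    - [[-2,0,0],0]
    - [[-2,0,0],0]
    - [[-2,0,0],0]
    - [[-2,0,0],0]
    - [[-2,0,0],0]
    - [[-2,0,0],0]
    - [[0,0,0],0]

```text
time_s: 65.35
tcp_pos: [0.5579, -0.2233, 0.0999]
eef_rot: [3.137, 0.003, 1.447]
contact_force: [-0.8, -6.2, 6.2]
gripper_width: 0.265
grasp_force: 79.0
```

Request:
jog_arm:
  increments:
    - [[-2,0,0],0]
    - [[-2,0,0],0]
    - [[-2,0,0],0]
    - [[-2,0.2,0],0]
    - [[-2,0.2,0],0]
    - [[-2,0.2,0],0]
    - [[-1.8,0.3,0],-1]
    - [[-0.8,0.2,0],-1]
    - [[0,0,0],0]
    - [[0,0,0],0]

```text
time_s: 66.35
tcp_pos: [0.5512, -0.3666, 0.0999]
eef_rot: [3.139, 0.001, 1.484]
contact_force: [0.1, 2.6, 8.6]
gripper_width: 0.265
grasp_force: 79.5
```

```bash
python3 - <<'E'
from h import *
s=manip.get_state();print(s["tcp_pos"],s["eef_rot"],s["gripper_width"])
g=grab("top");cv2.imwrite("pics/bb.png",g)
y=s["eef_rot"][2];c=s["tcp_pos"][:2]+.15*np.array([np.cos(y),np.sin(y)]);t=tray(g,c,y-np.pi/2);print(t,c)
o=cv2.imread("pics/top0.png")
# mat centre by template on initial image: cork vs bench using corners picked
P=np.array([px("top",(a+.5)/2.6-.5+160,(b+.5)/2.6-.5+150,.002)[:2] for a,b in((500,62),(661,72),(656,231),(493,221))]);print("mat",P.mean(0))
p=g.astype(int)
u,v=proj("top",(t[1],t[2],.01));u,v=int(u),int(v)
for y in range(v-24,v+24): print(y,''.join(chr(48+min(9,int(q)//20)) for q in p[y,u-26:u+27,1]))
E
```

```text
[ 0.55123664 -0.36658005  0.09992986] [3.13896840e+00 6.61870391e-04 1.48402018e+00] 0.26461503520703183
[32.6347  0.5642 -0.2171 -3.9719] [ 0.56423673 -0.21714446]
mat [ 0.56649984 -0.22448107]
181 66666666677776677666766666666666667777766666776666666
182 66666666688877777777777777766666667777766666666666666
183 56666665688777777788888888877777777777777777666666666
184 55667654676545556666777777777888888888887787777777776
185 66677654676322333333444444455666777777777778888888876
186 66676544676422222222222222233333344444455556666777876
187 76665434687644443333333333322322222222223333333456776
188 76665433688876666665544565433444333333333222222246877
189 77665433688888888877645787645776566666665444333246877
190 77776434688888888887645888646887788888887666543246877
191 67776434688888888877645888547887788888888887543246876
192 67765434788888888877546887557888788888888887543246876
193 67665434788888888886446887457888888888888887543247877
194 67665434788888888887545776446778888888888887543257877
195 67765435788888888877544444445678888888888887543357875
196 6766543578888788887766665566668
[... 1178 characters left out ...]
5444
217 66543368875456678888888888864467888865555555432345444
218 66643368886677888888888888753345567655555555432345444
219 66643368988888888888888888743566544445555555432356444
220 66543368888888888888888888755798765444555555432467544
221 66543368888888888888888888756899887545555455432477544
222 66543368888888888888888888656888886445555554432578544
223 76643357888888888888888888766677775455555665433578544
224 66643345566677777777788888887777775455556766554577544
225 66654333333344444445556666777777765555555667776788543
226 66655443333333333333333333444445554444444567777788654
227 66666555555455555555545433333333333333333344455677665
228 66667667766667776777666655544333333333333333334566677
```

Request:
jog_arm:
  increments:
    - [[-0.4,0.1,0],0]
    - [[-0.3,0.1,0],0]
    - [[0,0,0],0]
    - [[0,0,0],0]

```text
time_s: 66.8
tcp_pos: [0.5524, -0.3715, 0.1]
eef_rot: [3.141, -0.003, 1.484]
contact_force: [-1.1, 9.9, 11.4]
gripper_width: 0.265
grasp_force: 79.8
```

Request:
jog_arm:
  increments:
    - [[0,0,0],0]
    - [[0,0,0],0]
    - [[0,0,0],0]
    - [[0,0,0],0]
    - [[0,0,-3],0]
    - [[0,0,-4],0]
    - [[0,0,-4],0]
    - [[0,0,-4],0]
    - [[0,0,-4],0]
    - [[-4,0,0],0]
  hand: 0.4

```text
time_s: 67.8
tcp_pos: [0.5511, -0.4129, 0.2962]
eef_rot: [3.131, 0.005, 1.487]
contact_force: [1.8, -1.4, 0.7]
gripper_width: 0.601
grasp_force: 0.0
```

Request:
jog_arm:
  increments:
    - [[-4.5,-2,0],0]
    - [[-4.5,-2,0],0]
    - [[-4.5,-2,0],0]
    - [[-4.5,-2,0],0]
    - [[-4,-2,0],0]
    - [[-4,-2,0],0]
    - [[0,0,0],0]
    - [[0,0,0],0]
    - [[0,0,0],0]
    - [[0,0,0],0]

```text
time_s: 68.8
tcp_pos: [0.4065, -0.6613, 0.2873]
eef_rot: [3.142, -0.001, 1.485]
contact_force: [0.8, 0.1, 0.4]
gripper_width: 0.601
grasp_force: 0.0
```

```bash
python3 - <<'E'
from h import *
s=manip.get_state();print(s["tcp_pos"],s["time_s"])
for n in("top","scene"):
    g=grab(n);cv2.imwrite(f"pics/cc_{n}.png",g);o=cv2.imread(f"pics/{n}0.png")
    d=(np.abs(g.astype(int)-o.astype(int)).max(2)>35).astype(np.uint8);d=cv2.morphologyEx(d,cv2.MORPH_CLOSE,np.ones((3,3)))
    k,l,st,c=cv2.connectedComponentsWithStats(d)
    for i in range(1,k):
        if st[i,4]>10: print(n,st[i],c[i].round(),g[l==i].mean(0).round(),o[l==i].mean(0).round())
g=cv2.imread("pics/cc_top.png");print(tray(g,(.565,-.223),-.07))
p=g.astype(int)
for y in range(162,212,2): print(y,''.join(chr(48+min(9,int(v)//20)) for v in p[y,238:294,1]))
E
```

```text
[ 0.40651391 -0.66130782  0.28732729] 68.8
top [ 356  180   93   37 1460] [406. 199.] [ 63. 100. 131.] [ 65. 104. 133.]
top [358 210  14  16  86] [363. 217.] [ 68. 106. 126.] [ 74. 116. 138.]
top [369 214  36  15 271] [389. 223.] [ 70. 110. 130.] [ 72. 114. 144.]
top [607 230  33  36 514] [628. 247.] [19. 21. 24.] [ 93.  95. 105.]
top [167 234  44  31 828] [187. 249.] [ 35.  62. 100.] [40. 68. 99.]
top [  279   246   289   154 15552] [438. 344.] [35. 61. 97.] [ 42.  74. 117.]
top [342 249  12   9  65] [348. 253.] [ 51.  90. 142.] [ 80. 124. 145.]
top [311 250   8   9  47] [315. 254.] [ 54.  95. 150.] [ 87. 135. 154.]
top [609 273  31  26 292] [628. 281.] [16. 20. 26.] [43. 68. 96.]
top [264 351   8   3  13] [267. 352.] [ 47.  84. 133.] [31. 56. 90.]
top [221 360  29  40 434] [235. 382.] [27. 47. 74.] [ 48.  84. 134.]
top [271 370  22  10  95] [283. 374.] [26. 45. 72.] [18. 25. 37.]
top [248 372  68  28 682] [287. 390.] [56. 65. 67.] [47. 53. 54.]
top [256 383   7   5  13] [259. 385.] [68. 78. 86.] [25. 30. 42.]
top [605 382  33  18 271] [618. 391.] [ 38.  66. 103.] [22. 33. 49.]
top 
[... 2301 characters left out ...]
77777777777777776777632344444
190 77777777632234566666666666666677777777777777777533344444
192 66777777532234566666666666666667777777777777776423444444
194 55566776422345566666666666666666677777777777776423444444
196 22236776322346667777666666666666666667777777775333444444
198 22247775322356677777777777777767666666777777774234444444
200 33357764222456667777777777777777777777666677764234444444
202 44567764333466677777767777767766667666666667763234444444
204 44577777777777777777777777777776676666666677753334444444
206 44444555666667777777777777777777777777777777642344444444
208 44444332222222333344455566666677777777777777632344444444
210 44444555555565555543333322222233334445556666533344444444
```

```bash
python3 - <<'E'
from h import *
for f in("cc_top","v_top","x"):
    p=cv2.imread(f"pics/{f}.png").astype(int);B,G,R=p[:,:,0],p[:,:,1],p[:,:,2]
    m=((R/np.maximum(B,1)<2.2)&(R-B>22)&(R>65)).astype(np.uint8);m=cv2.morphologyEx(m,cv2.MORPH_CLOSE,np.ones((3,3)))
    k,l,st,c=cv2.connectedComponentsWithStats(m)
    print(f,[tuple(int(v) for v in st[i]) for i in range(1,k) if 25<st[i,4]<300 and 130<c[i][0]<620 and 75<c[i][1]])
E
```

```text
cc_top [(187, 129, 26, 25, 68), (614, 216, 4, 31, 35), (522, 368, 20, 26, 55), (286, 381, 23, 5, 63), (314, 384, 20, 16, 33)]
v_top [(188, 129, 25, 25, 72), (614, 215, 7, 51, 59), (364, 273, 15, 15, 86), (458, 274, 36, 77, 131), (380, 279, 9, 16, 57), (450, 316, 10, 10, 65), (335, 335, 15, 19, 122), (351, 345, 10, 25, 100), (522, 368, 20, 26, 55), (273, 380, 45, 9, 82), (426, 388, 13, 12, 96), (443, 391, 6, 9, 26)]
x [(356, 100, 28, 4, 35), (188, 129, 25, 25, 76), (428, 197, 16, 27, 78), (393, 202, 24, 23, 249), (614, 215, 7, 51, 63), (397, 231, 16, 9, 39), (426, 260, 26, 41, 237), (421, 322, 3, 27, 27), (522, 368, 20, 26, 56)]
```

No stray blanks on the bench: the blobs left in the final frame are the jar, the clutter and the robot base. The hopper is empty, the gate is shut, the tray is on the mat and the cup is upright and empty. Handing in.

```bash
python3 -c "
from plant import manip
print(manip.finish_job())"
```

```text
the job is handed in; nothing more can be done
None
```

The batch is made up and handed in: the two loose blanks and the cup's contents went through the hopper into the tray, the gate was held at its stop for over 1 s and is shut again, the tray is back on the mat, and the cup stands upright and empty. I never got an exact blank count; the final frames show the hopper and cup empty and no stray blanks on the bench. I guided the gate most of the way back before letting go, so only about the last centimetre sprang shut on its own.

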